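# Switch on the missed channel and close the test enclosure

## Robot

A 7-joint arm with a two-finger parallel gripper is mounted at the origin on the work surface. World frame = base frame: x ahead of the robot, y to its left, z up, the work surface at z = 0. Lengths are in m, angles in rad, forces in N, time in s.
With the tool pointing down it reaches from about 0.425 to 0.875 m from the base axis. Payload 8.4 kg.
Tool frame: the origin (TCP) lies at the very end of the fingers, on their centre line; the grasp point (between the pads) lies 19 mm behind it; z points along the fingers, y is the direction in which the jaws open and shut (so a half turn about z gives the same grasp; the last joint's range is limited). The gripper opens to 85 mm and grips with 20 to 120 N. Pads are 22 mm wide; open, the fingers measure 114 mm over their backs; the gripper's body (76 mm by 85 mm) begins 54 mm behind the grasp point. The pads swing forward as they close: fully open they stand 13 mm farther back than shut.
Start: joints at [1.03, 0.333, 0.04, 1.465, -0.013, 1.343, -0.059], TCP at [0.278, -0.588, 0.231] pointing down, gripper open.
Joint ranges: [-2.58, 2.58], [-0.38, 2.09], [-1.3, 1.39], [0.25, 2.4], [-1.5, 4.64], [0.08, 2.09], [-2.65, 2.65]. Speed limits (rad/s): [2.22, 2.22, 2.79, 2.79, 3.14, 3.14, 3.14].

## Interface

Orientations are given as a unit quaternion [x, y, z, w].
In Python, from station import telemetry, vision, manip, spotter gives the robot as it stands. The module is installed in compiled form; this text tells all that it offers.
- The arm moves only by the shell command python3 -m jog 'ROWS' [FORCE]. ROWS is JSON, one flat list of numbers, 7 for each row, row after row: the turn, a rotation vector about the tool's x, y, z in degrees, then the shift along the tool's x, y, z in m, then the closure, from -1 (fully open) to 1 (shut), so that 0 is half open. A call has 1 to 10 rows; each row shifts and turns the commanded pose from where the row before left it, along the tool's axes as they then stand; what a row does not reach is not made up. A row lasts 1/12 s, in which the tool goes at most 41.7 mm and 7.16 degrees, less where a joint would pass 70% of its speed; a pose out of reach is approached as far as the arm can. A call is refused whole if a number of a shift passes 0.0417 or a number of a turn 7.16, either way. A call with a gripper value outside its range is refused whole. The fingers move at their own pace and stop on an object; FORCE is the grip in N (left out, the last holds). Time passes only in rows, so rows that do not move let the fingers close. It gives the time, the measured TCP pose, the force and the opening at its end, in the units of the state.
- telemetry.sense(): the state, without advancing time (a new reading comes with each control period).
- vision.read_camera(name): name is "scene" or "top" or "wrist"; returns a dict with "image" (480x640x3 uint8, red, green, blue), "vertical_fov" (degrees; the focal length in pixels is half the picture's height over the tangent of half this angle, whatever the lens; pixels are square), "cx", "cy" (the principal point, pixels), "R" (3x3) and "t" (3): a world point X has camera coordinates R X + t. Camera axes: x right, y down, z forward; pixel columns grow to the right and rows downward; lengths in m; the calibration is good to about 2 mm. A picture is of the moment at which its call begins. There is no depth.
- manip.sign_off(): hands the job in, once; it reports no verdict.
Trained networks look in the newest picture that a camera, given by its name, has taken for a name from the list of things; names that differ only in an ending like _2 or _b are one class to them, and where a whole thing is asked for, a point or a joint stands for the part that bears it (a point fixed in the world has none). Each returns a list of dicts, best first, with "conf" (0 to 1); they miss things now and then, are a little off and sometimes report something else, mostly with a low value. They report only what shows in the picture. A call takes as long as a camera call.
- spotter.look_for(camera, label): "point" ([x, y, z] in m, in world coordinates, good to about 4 mm: the middle of the surface that is visible of it).
- spotter.cut_out(camera, label): "region" (480x640 bool, what is visible of it).
- spotter.mark_of(camera, label): "point" ([x, y, z] in m, in world coordinates, good to about 4 mm: a listed point, or the origin of a listed thing).
The state is a dict: "t": time; "joints": joint angles; "qd": joint speeds; "joint_torque": joint torques, N m; "ee_pos": TCP position; "eef_rot": TCP orientation; "ft_force": force on the tool from outside, world axes, zero at the start; "wrist_torque": the same for the moment, N m; "opening": finger opening in m.
Only numpy, scipy, OpenCV 4.12 (cv2) and the standard library are available. Lean on these libraries where they do the work, as an engineer would, in place of code of your own. Each camera call takes 0.05 s, during which the arm holds its last target. There are 200 camera calls.

## Task

One rocker in the row of five under the open hood was left off: take the stylus from its stand and, with the stylus only, press that rocker over so that it lies like its neighbours, no harder than it takes and without touching any rocker with the gripper. Then push the stay's knuckle in to unlock it and lower the hood gently until it is fully shut. Put the stylus back in its stand, and leave the other switches as they are and the reel, jar and screwdriver where they lie.

Things in the scene. Friction and masses are not known exactly. Their poses are not given: they have to be found in the camera images.
- case: Grey metal board-test enclosure fixed to the bench: open-topped box 280 (its x) by 230 (its y) by 85 mm high, walls 5 mm; origin at the centre of its underside. Inside, a deck 45 mm up carries a circuit board on the -y side (parts up to 75 mm high) and the switch bank along the hinge side (+y). A clear hood hinged on the +y rim stands open, leaning over the bank.
- bank_mid (a point): Middle of the switch bank on the deck (case x -25, y +55, z 45 mm): five white rockers in a row along the case's x, pitch 24 mm, between grey ribs 4 mm thick, 18 mm high (20 mm clear between ribs, too narrow for fingers). Because of the hood it is reached with the stylus slanted: 35 to 45 degrees from vertical, pointing down and to the case's +y, is clear of everything.
- hood_hinge (a point): Middle of the hood's hinge line, on the rim of the case's +y wall, 85 mm above the bench; the line runs along the case's x. Its stiff friction hinge (0.75 N m) keeps the hood where it is left: it does not fall, even with the stay folded.
- hood (a joint): Hood angle: 0 = open as it starts, 66 degrees (1.15 rad) above the rim, held by the locked stay, and it cannot be closed until the stay is broken; grows as it closes, 1.15 = shut on the rim. Flat 10 mm thick aluminium frame with a clear pane, 280 mm along the hinge, reaching 230 mm from it, 0.5 kg; its inner face passes through the hinge line.
- hood_edge (a point): Middle of the hood's free edge on its outer face (its top when shut), 230 mm from the hinge line, 10 mm off the inner face. A pull lip, 90 mm long and 4 mm thick, reaches 15 mm further out.
- stay_knuckle (a joint): Fold of the two-bar steel stay just inside the case's +x wall, from hood to case. 0 = locked, 5 mm over centre against its stop; 0.1 = straight; over 0.5 = well broken, the hood can be pushed down; about 3.0 when the hood is shut. It folds towards the hinge. Stiff pivot (0.12 N m, about 3 N at the tab), no spring: it stays where it is left.
- knuckle_tab (a point): Centre of the outer face of the thumb tab on the stay's knuckle: dark steel plate 34 mm (along the case's x) by 30 by 4 mm. At the start it is at case x +113, y -18, z +152 mm and faces (0, -0.885, 0.465) in the case's frame. Push it straight the other way (to +y and down) by about 30 mm to break the stay.
- stylus: Stylus of about 60 g: black round handle 16 mm thick and 100 mm long, with a finger guard 32 mm across and 4 mm thick at its lower end. A grey round-ended rod 8 mm thick sticks out below the guard by 35 to 60 mm; how far differs each time and is not reported. Origin at the middle of the guard's underside, z along the axis to the handle end. Starts in the stand, guard on the socket's mouth.
- stand: Bench stand, fixed: steel base 90 by 110 by 12 mm with a grey socket block, 40 mm square and 72 mm long, leaning 30 degrees from vertical towards the stand's -y. Origin at the centre of its underside.
- socket_mouth (a point): Centre of the socket's mouth, where the middle of the stylus guard's underside lies when it is back in place: 14 mm square hole, 66 mm deep, 3 mm chamfer. The socket's axis, going out of the mouth, is (0, -0.5, 0.866) in the stand's frame.
- spool: Bystander: white reel, 62 mm across, 44 mm high. Leave alone.
- flux_jar: Bystander: amber jar, 48 mm across, 55 mm high. Leave alone.
- driver: Bystander: screwdriver, 170 mm long, lying on the bench. Leave alone.
- switch_off: The one switch still off; it may be any of the five. Origin at its middle on the deck, axes as the case's; pivot 10 mm above. White paddle 15 mm (x) by 34 mm (y), slightly V-shaped: each face rises 0.18 rad outwards. Off: its hinge-side (+y) half is raised, its face 11 mm from the pivot lies 8 mm above the pivot. On: that half is nearly level and the other half is raised.
- rocker_off (a joint): Rocker of the switch still off: -0.25 rad = off, +0.25 = on (hinge-side half pressed down). It snaps over past its middle; takes about 5 N at 11 mm from the pivot, then stops hard.
- switch_on0: One of the four switches already on, of the same make. Origin at its middle on the deck, axes as the case's.
- rocker_on0 (a joint): Its rocker: starts at +0.25 rad (on); snaps to -0.25 (off) if its raised -y half is pressed.
- switch_on1: One of the four switches already on, of the same make. Origin at its middle on the deck, axes as the case's.
- rocker_on1 (a joint): Its rocker: starts at +0.25 rad (on); snaps to -0.25 (off) if its raised -y half is pressed.
- switch_on2: One of the four switches already on, of the same make. Origin at its middle on the deck, axes as the case's.
- rocker_on2 (a joint): Its rocker: starts at +0.25 rad (on); snaps to -0.25 (off) if its raised -y half is pressed.
- switch_on3: One of the four switches already on, of the same make. Origin at its middle on the deck, axes as the case's.
- rocker_on3 (a joint): Its rocker: starts at +0.25 rad (on); snaps to -0.25 (off) if its raised -y half is pressed.

How it is judged:
By the outcome, as a careful person would: the job done as asked, in the order asked, and still so for the second after the job is handed in, with the robot touching nothing.
It also fails if it takes over 70 s, if anything falls off the work surface, if the arm or the gripper's body presses on something with over 40 N, if the wrist force passes 120 N, or if a joint passes its speed limit or range.

## Working session

There is one attempt and no reset: what is moved stays moved. The work goes in short steps, Python scripts to look and compute and a shell command to move; the robot and the scene stay as the last step left them, time stands still between calls to the robot, and variables do not carry over. Pictures are saved under pics/ and viewed, about 8 in all and at most 12, crops included, and the job is handed in when it is done.

```bash
mkdir -p pics; ls; cat > look.py <<'E'
from station import telemetry, vision, manip, spotter
import cv2,numpy as np
def shot(cam,name):
    d=vision.read_camera(cam); cv2.imwrite(f'pics/{name}.png',d['image'][:,:,::-1]); return d
E
python3 - <<'E'
from look import *
np.set_printoptions(precision=4,suppress=True)
s=telemetry.sense(); print(s['t'],s['ee_pos'],s['eef_rot'],s['opening'],s['ft_force'])
for c in ['scene','top']:
    d=shot(c,c+'1')
    print(c,d['vertical_fov'],d['t'],(-np.array(d['R']).T@np.array(d['t'])))
    for n in ['case','bank_mid','hood_hinge','hood_edge','knuckle_tab','stylus','stand','socket_mouth','switch_off','switch_on0','spool','flux_jar','driver']:
        r=spotter.mark_of(c,n)
        print(n,[(np.round(x['point'],3).tolist(),round(x['conf'],2)) for x in r[:5]])
im=np.hstack([cv2.imread('pics/scene1.png'),cv2.imread('pics/top1.png')])
cv2.imwrite('pics/both.png',cv2.resize(im,(800,300),interpolation=cv2.INTER_AREA))
E
```

```text
pics
0.0 [ 0.2777 -0.5872  0.2304] [ 0.9757  0.2191 -0.0002 -0.0008] 0.08517528391193657 [-0.4536  0.2741  0.0791]
scene 49.541362526427385 [-0.4236 -0.1278  1.3297] [ 0.9009 -0.4714  0.9643]
case [([0.521, -0.009, -0.001], 0.64)]
bank_mid [([0.489, 0.04, 0.043], 0.73), ([0.488, 0.046, 0.044], 0.44), ([0.47, 0.045, 0.05], 0.42), ([0.439, 0.036, 0.048], 0.29)]
hood_hinge [([0.507, 0.11, 0.09], 0.75)]
hood_edge [([0.519, 0.022, 0.293], 0.76)]
knuckle_tab [([0.635, -0.014, 0.151], 0.63)]
stylus [([0.52, -0.297, 0.084], 0.84), ([0.736, -0.283, -0.002], 0.19)]
stand [([0.518, -0.279, -0.001], 0.68), ([0.519, -0.29, 0.088], 0.42), ([0.52, 0.021, 0.295], 0.38)]
socket_mouth [([0.519, -0.291, 0.087], 0.63), ([0.437, 0.038, 0.048], 0.38)]
switch_off [([0.537, 0.05, 0.04], 0.6)]
switch_on0 [([0.44, 0.037, 0.045], 0.66), ([0.469, 0.043, 0.049], 0.49), ([0.488, 0.044, 0.044], 0.43), ([0.514, 0.048, 0.051], 0.39)]
spool [([0.406, 0.381, 0.002], 0.79)]
flux_jar [([0.599, 0.367, -0.0], 0.7), ([0.732, -0.281, -0.004], 0.64)]
driver [([0.736, -0.283, -0.002], 0.57)]
top 48.74842969136194 [0.0343 0.5772 1.1038] [0.3555 0.0295 1.194 ]
case [([0.524, -0.009, -0.005], 0.55)]
bank_mid []
hood_hinge [([0.505, 0.105, 0.086], 0.84)]
hood_edge [([0.518, 0.021, 0.302], 0.85)]
knuckle_tab [([0.636, -0.011, 0.156], 0.67)]
stylus [([0.52, -0.299, 0.086], 0.81), ([0.516, -0.278, -0.004], 0.41), ([0.733, -0.282, 0.001], 0.38)]
stand [([0.517, -0.275, -0.005], 0.56)]
socket_mouth [([0.52, -0.292, 0.085], 0.92)]
switch_off []
switch_on0 [([0.403, 0.374, -0.001], 0.69)]
spool [([0.402, 0.379, -0.0], 0.87)]
flux_jar [([0.596, 0.366, 0.003], 0.7)]
driver [([0.734, -0.281, 0.002], 0.67)]
```

View pics/scene1.png

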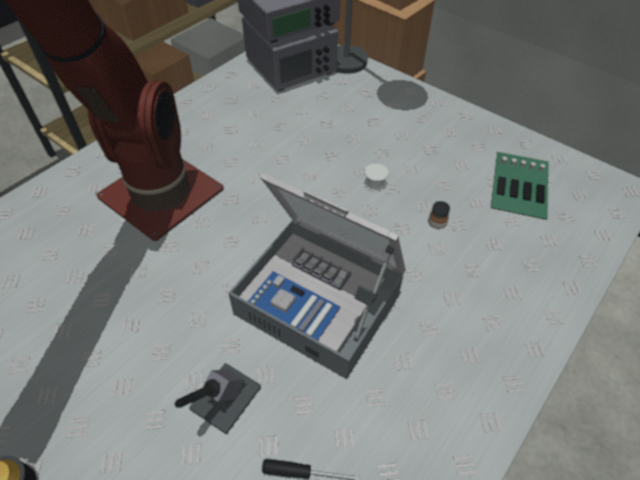

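View pics/top1.png

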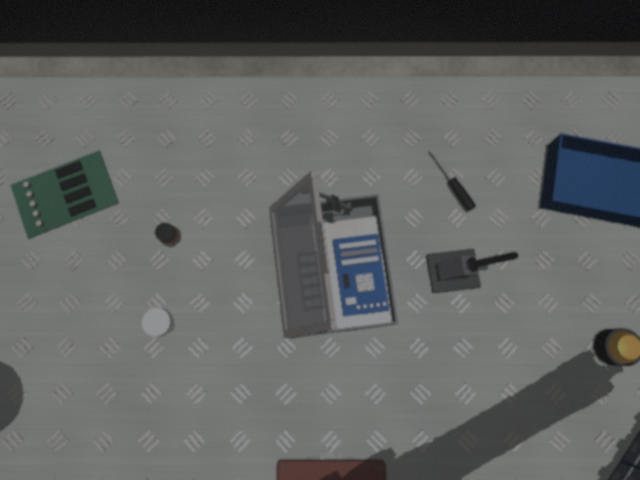

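The scene picture shows the case at the centre with the hood open and the bank at about (320,268). The stylus leans in its stand, with its guard at about (215,388) and handle end at (180,403). The top picture shows the handle from (472,265) to (517,255). Next I'll get the yaws and the pregrasp.

```bash
cat >> look.py <<'E'
from scipy.spatial.transform import Rotation as Ro
np.set_printoptions(precision=4,suppress=True)
def proj(d,X):
    c=np.asarray(X)@np.array(d['R']).T+np.array(d['t']); f=240/np.tan(np.radians(d['vertical_fov']/2))
    return c[...,:2]/c[...,2:]*f+[d['cx'],d['cy']]
def frame(zt,xh):
    z=np.array(zt,float); z/=np.linalg.norm(z); x=np.array(xh,float); x-=z*(x@z); x/=np.linalg.norm(x)
    return Ro.from_matrix(np.c_[x,np.cross(z,x),z])
def go(R,p):
    "turn (deg, tool) first, then the shift in the tool axes after turning"
    s=telemetry.sense(); R0=Ro.from_quat(s['eef_rot']); r=(R0.inv()*R).as_rotvec(degrees=True)
    print('turn',r,'|',np.linalg.norm(r),'shift after',R.inv().apply(np.array(p)-s['ee_pos'])*1000,'mm; shift before turn',R0.inv().apply(np.array(p)-s['ee_pos'])*1000)
E
python3 - <<'E'
from look import *
from scipy.optimize import least_squares
obs=[]
for c in ['scene','top']:
    d=vision.read_camera(c); r=spotter.cut_out(c,'stylus')[0]; m=r['region']
    ys,xs=np.nonzero(m); P=np.c_[xs,ys].astype(float); print(c,r['conf'],len(P),P.mean(0)); obs.append((d,P))
h=np.linspace(4,104,30)/1000
def model(v,d):
    ax=np.array([.5*np.sin(v[3]),-.5*np.cos(v[3]),.866]); return proj(d,v[:3]+h[:,None]*ax)
def res(v):
    o=[]
    for d,P in obs:
        q=model(v,d); o+=list(q.mean(0)-P.mean(0))
        Q=P-P.mean(0); u=np.linalg.svd(Q,full_matrices=False)[2][0]; 
        w=(q[-1]-q[0])/np.linalg.norm(q[-1]-q[0]); o+=[40*(u[0]*w[1]-u[1]*w[0])]
    return o+list((v[:3]-[.5195,-.2915,.086])/.002)
s=least_squares(res,[.5195,-.2915,.086,0.1]); print(s.x,np.degrees(s.x[3]),s.fun)
psi=s.x[3]; ax=np.array([.5*np.sin(psi),-.5*np.cos(psi),.866])
R=frame(-ax,[np.cos(psi),np.sin(psi),0]); print('axis',ax)
go(R,s.x[:3]+ax*0.150)
E
```

```text
scene 0.95 480 [199.0979 393.25  ]
top 0.86 468 [489.1453 260.7863]
[ 0.5183 -0.297   0.081   0.3376] 19.345759950728507 [ 0.7499 -2.4141  7.3075  1.1244 -2.5871  6.9608 -0.5863 -2.7611 -2.476 ]
axis [ 0.1656 -0.4718  0.866 ]
turn [29.971   1.5601  5.8303] | 30.57266277943411 shift after [323.0729 -93.309   77.3813] mm; shift before turn [333.744  -85.2665  20.3741]
```

```bash
python3 - <<'E'
from look import *
O=[.5195,-.2915,.086]
for c,tip in [('scene',(178,404)),('top',(516,255.5))]:
    d=vision.read_camera(c); m=spotter.cut_out(c,'stylus')[0]['region'].astype(np.uint8)
    ys,xs=np.nonzero(m); print(c,'x',xs.min(),xs.max(), 'rows at xmin',ys[xs==xs.min()],'xmax',ys[xs==xs.max()])
    for dg in (0,5,8,11,15,20):
        p=np.radians(dg); ax=np.array([.5*np.sin(p),-.5*np.cos(p),.866]); print(dg,proj(d,np.array([O,O+.104*ax])).round(1).tolist())
d=vision.read_camera('wrist'); shot('wrist','w0')
p=np.radians(8); ax=np.array([.5*np.sin(p),-.5*np.cos(p),.866])
go(frame(-ax,[np.cos(p),np.sin(p),0]),O+ax*0.150)
E
```

```text
scene x 174 219 rows at xmin [403 404 405] xmax [384 385 386 387 388 389 390 391 392]
0 [[214.3, 384.6], [181.5, 385.4]]
5 [[214.3, 384.6], [183.5, 387.0]]
8 [[214.3, 384.6], [184.8, 387.9]]
11 [[214.3, 384.6], [186.2, 388.7]]
15 [[214.3, 384.6], [188.1, 389.7]]
20 [[214.3, 384.6], [190.6, 390.7]]
top x 466 517 rows at xmin [264 265 266 267] xmax [254 255 256 257]
0 [[469.2, 265.1], [509.1, 258.3]]
5 [[469.2, 265.1], [508.8, 256.0]]
8 [[469.2, 265.1], [508.5, 254.6]]
11 [[469.2, 265.1], [508.2, 253.3]]
15 [[469.2, 265.1], [507.7, 251.5]]
20 [[469.2, 265.1], [506.8, 249.3]]
turn [29.7683  4.5315 16.9147] | 34.536841595639785 shift after [ 280.4506 -152.1267  105.634 ] mm; shift before turn [322.6685 -92.7402  15.425 ]
```

```bash
python3 - <<'E'
from look import *
from scipy.optimize import least_squares
D={c:vision.read_camera(c) for c in ['scene','top']}
O=np.array([.5195,-.2915,.086])
def f(v):
    t,p=v[3:]; ax=np.array([np.sin(t)*np.sin(p),-np.sin(t)*np.cos(p),np.cos(t)])
    e=v[:3]+.104*ax
    return np.r_[proj(D['scene'],e)-[175,404],proj(D['top'],e)-[516.5,255.5],(v[:3]-O)/.003]
s=least_squares(f,[*O,.6,.1]); print(s.x,np.degrees(s.x[3:]),s.fun)
p=np.radians(8)
for c in D:
  # stand outline check: base corners for yaw 8
  o=np.array([.5175,-.277,0]);b=np.array([[x,y,.012] for x,y in [(-.045,-.055),(.045,-.055),(.045,.055),(-.045,.055)]])
  print(c,proj(D[c],o+Ro.from_euler('z',8,degrees=True).apply(b)).round().tolist())
E
python3 - <<'E'
import cv2,numpy as np
a=cv2.imread('pics/scene1.png')[355:445,150:270];b=cv2.imread('pics/top1.png')[225:315,410:530];c=cv2.imread('pics/w0.png')
x=np.vstack([cv2.resize(i,(360,270),interpolation=cv2.INTER_CUBIC) for i in(a,b)])
cv2.imwrite('pics/crop.png',np.hstack([x,cv2.resize(c[:, :],(440,540))]))
E
```

```text
[ 0.5195 -0.2915  0.086   0.8152  0.0984] [46.7048  5.6352] [ 0.788  -0.0223  0.768   0.595   0.0014 -0.0139  0.0132]
scene [[188.0, 407.0], [226.0, 432.0], [261.0, 382.0], [224.0, 360.0]]
top [[482.0, 287.0], [474.0, 248.0], [426.0, 255.0], [433.0, 294.0]]
```

View pics/crop.png

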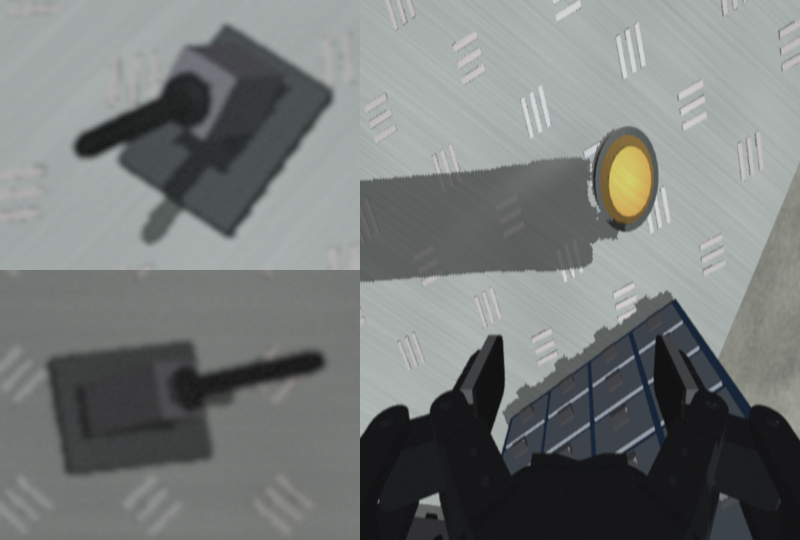

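Left: the stand base matches a yaw of about 8°, with corners at scene (226,434) and (261,387). The handle leans well past the socket's 30°, at about 45°, so the rod has tipped in its loose hole. The wrist view doesn't show the stylus yet. Next is a pregrasp along the real axis.

```bash
cat >> look.py <<'E'
def axis(t,p):
    t,p=np.radians([t,p]); return np.array([np.sin(t)*np.sin(p),-np.sin(t)*np.cos(p),np.cos(t)])
def tool(t,p): return frame(-axis(t,p),[np.cos(np.radians(p)),np.sin(np.radians(p)),0])
E
python3 - <<'E'
from look import *
O=np.array([.5195,-.2915,.086])
go(tool(45,6),O+axis(45,6)*0.18)
E
```

```text
turn [44.5631  7.5838 18.3071] | 48.77020335604365 shift after [271.2117 -87.6156 113.1008] mm; shift before turn [302.8902 -44.2367  18.0193]
```

```bash
python3 -m jog '[0,0,0,0.0379,-0.0055,0.0022,-1, 0,0,0,0.0379,-0.0055,0.0022,-1, 0,0,0,0.0379,-0.0055,0.0022,-1, 0,0,0,0.0379,-0.0055,0.0022,-1, 0,0,0,0.0379,-0.0055,0.0022,-1, 0,0,0,0.0379,-0.0055,0.0022,-1, 0,0,0,0.0379,-0.0055,0.0022,-1, 0,0,0,0.0379,-0.0055,0.0022,-1]' 60
python3 -m jog '[6.37,1.08,2.62,0,0,0,-1, 6.37,1.08,2.62,0,0,0,-1, 6.37,1.08,2.62,0,0,0,-1, 6.37,1.08,2.62,0,0,0,-1, 6.37,1.08,2.62,0,0,0,-1, 6.37,1.08,2.62,0,0,0,-1, 6.37,1.08,2.62,0,0,0,-1, 0,0,0,0,0,0,-1]'
python3 - <<'E'
from look import *
d=shot('wrist','w1')
for n in ['stylus','socket_mouth','stand']:
    for c in ['wrist','scene','top']:
        if c!='wrist': vision.read_camera(c)
        print(n,c,[(np.round(x['point'],4).tolist(),round(x['conf'],2)) for x in spotter.mark_of(c,n)[:2]], end=' ')
        if n=='stylus': print('mid',[(np.round(x['point'],4).tolist(),round(x['conf'],2)) for x in spotter.look_for(c,n)[:1]])
    print()
s=telemetry.sense();print(s['joints'])
O=np.array([.5195,-.2915,.086]); go(tool(45,6),O+axis(45,6)*0.18)
print(proj(d,np.array([O,O+.104*axis(45,6)])), d['vertical_fov'])
E
```

```text
t: 2.67
ee_pos: [0.5345, -0.417, 0.2138]
eef_rot: [0.976, 0.219, 0.0, 0.0]
ft_force: [1.3, -0.4, 1.1]
opening: 0.0852
t: 3.33
ee_pos: [0.5301, -0.4205, 0.2059]
eef_rot: [0.92, 0.043, -0.024, -0.388]
ft_force: [-1.2, -0.0, -3.8]
opening: 0.0858
stylus wrist [([0.5212, -0.2961, 0.0841], 0.8)] mid [([0.5326, -0.3344, 0.1225], 0.77)]
stylus scene [([0.5211, -0.2994, 0.0836], 0.75), ([0.6028, 0.367, -0.0026], 0.42)] mid [([0.5306, -0.3256, 0.1196], 0.9)]
stylus top [([0.5224, -0.3016, 0.0866], 0.97)] mid [([0.522, -0.3251, 0.123], 0.74)]

socket_mouth wrist [([0.5231, -0.2938, 0.083], 0.79)] socket_mouth scene [([0.5177, -0.2943, 0.0864], 0.89)] socket_mouth top [([0.5209, -0.2886, 0.0911], 0.84)] 
stand wrist [([0.5154, -0.2831, 0.0026], 0.83)] stand scene [([0.5133, -0.2817, -0.0042], 0.71)] stand top [([0.5166, -0.2747, -0.0023], 0.81)] 
[ 0.8691  0.9021 -0.101   0.8282 -0.4314  2.0228 -0.7537]
turn [-0.0302  0.0128 -0.0486] | 0.05861305854122619 shift after [-0.3325  0.1127  0.3125] mm; shift before turn [-0.3324  0.1132  0.3125]
[[313.1255 217.9324]
 [308.3079 252.4754]] 66.73363154569688
```

View pics/w1.png

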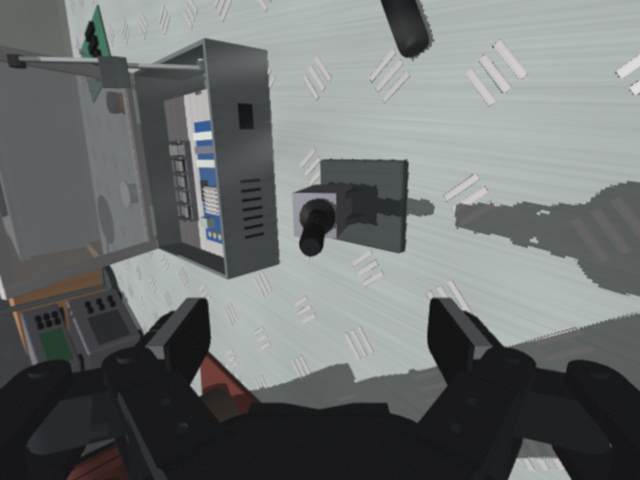

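```bash
python3 - <<'E'
from look import *
from scipy.optimize import least_squares
D={c:vision.read_camera(c) for c in ['scene','top','wrist']}
m=None
spotter_m=spotter.cut_out('wrist','stylus')[0]['region']; ys,xs=np.nonzero(spotter_m); print(xs.min(),xs.max(),ys.min(),ys.max(), xs[ys>ys.max()-20].mean())
O=np.array([.5214,-.2965,.0852])
ec=np.array([311,ys.max()-11.5])
def f(v):
    t,p=v[3:]; ax=np.array([np.sin(t)*np.sin(p),-np.sin(t)*np.cos(p),np.cos(t)])
    e=v[:3]+.104*ax
    return np.r_[proj(D['scene'],e)-[177,404],proj(D['top'],e)-[515,255.5],(proj(D['wrist'],e)-ec)/2,(proj(D['wrist'],v[:3])-[317,215])/2,(v[:3]-O)/.003]
s=least_squares(f,[*O,.6,.1]); t,p=np.degrees(s.x[3:]);print(s.x,t,p,s.fun)
go(tool(t,p),s.x[:3]+axis(t,p)*.13)
go(tool(45,p),s.x[:3]+axis(t,p)*.045)
E
```

```text
305 339 203 259 319.5955334987593
[ 0.5241 -0.2922  0.0868  0.7552  0.0962] 43.268840700291705 5.5092438481321375 [ 1.6444 -1.4968  1.1871 -1.8585  1.1692  1.4136  0.7979  0.641   0.9131
  1.444   0.5311]
turn [-1.7598  0.3533  0.304 ] | 1.8204426186910274 shift after [ 3.1261 -5.0499 48.9078] mm; shift before turn [ 3.4509 -3.5285 49.0193]
turn [-0.0286  0.3579  0.2987] | 0.4669883654011261 shift after [  3.1261  -1.0023 133.9992] mm; shift before turn [  3.968   -0.9169 133.9776]
```

```bash
python3 -m jog '[-1.76,0.35,0.3,0.003,-0.005,0.02,-1, 0,0,0,0,0,0.03,-1, 0,0,0,0,0,0.03,-1, 0,0,0,0,0,0.025,-1, 0,0,0,0,0,0.024,-1, 0,0,0,0,0,0,-1]'
python3 - <<'E'
from look import *
d=shot('wrist','w2')
s=telemetry.sense();print(s['joints'],s['ft_force'],s['ee_pos'])
O=np.array([.5241,-.2922,.0868]);print(proj(d,O+np.outer([0,.054,.104],axis(43.3,5.5))))
E
```

```text
t: 4.98
ee_pos: [0.5263, -0.3216, 0.1209]
eef_rot: [0.928, 0.046, -0.02, -0.37]
ft_force: [-0.8, 1.3, -0.8]
opening: 0.0856
[ 0.8209  0.7752 -0.1232  1.2267 -0.4145  1.7181 -0.7043] [-0.3618 -0.3056  0.0263] [ 0.5267 -0.3236  0.1226]
[[321.7323 271.1201]
 [322.1518 317.8244]
 [322.9371 405.2635]]
```

View pics/w2.png

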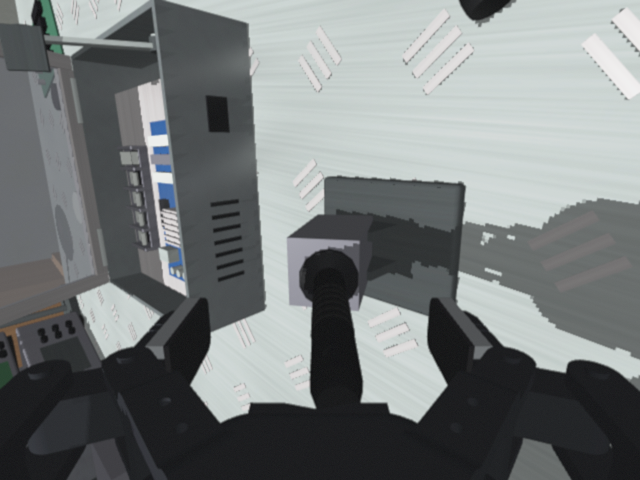

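The wrist view shows the handle between the open pads, from guard (330,272) to end (336,400). It runs parallel to the tool and about 4 mm to +y, so I'll shift and close.

```bash
python3 -m jog '[0,0,0,0,0.004,0,-1, 0,0,0,0,0,0,1, 0,0,0,0,0,0,1, 0,0,0,0,0,0,1, 0,0,0,0,0,0,1, 0,0,0,0,0,0,1, 0,0,0,0,0,0,1, 0,0,0,0,0,0,1, 0,0,0,0,0,0,1, 0,0,0,0,0,0,1]' 70
python3 -c "
from look import *
s=telemetry.sense();print(s['joints'],s['ft_force'],s['wrist_torque'])"
```

```text
t: 5.87
ee_pos: [0.5275, -0.3288, 0.1213]
eef_rot: [0.929, 0.045, -0.018, -0.368]
ft_force: [-0.4, -1.4, 1.5]
opening: 0.0145
[ 0.8235  0.7816 -0.1211  1.2167 -0.4132  1.7191 -0.7017] [-0.4319 -1.3838  1.5366] [-0.4608 -0.0036  0.0573]
```

```bash
python3 -m jog '[0,0,0,0,0,-0.01,1, 0,0,0,0,0,-0.02,1, 0,0,0,0,0,-0.02,1, 0,0,0,0,0,-0.02,1, 0,0,0,0,0,-0.02,1, 0,0,0,0,0,0,1]'
python3 - <<'E'
from look import *
d=shot('wrist','w3'); shot('scene','s3'); shot('top','t3')
s=telemetry.sense();print(s['joints'],s['ft_force'],s['ee_pos'],s['eef_rot'],s['opening'])
im=cv2.imread('pics/w3.png'); a=cv2.imread('pics/scene1.png')
s3=cv2.imread('pics/s3.png')[330:450,120:280]; c=cv2.imread('pics/s3.png')[225:305,270:376]
w=im[180:480,200:440]
cv2.imwrite('pics/m3.png',np.hstack([cv2.resize(w,(400,500)),np.vstack([cv2.resize(s3,(333,250)),cv2.resize(c,(333,250),interpolation=cv2.INTER_CUBIC)])]))
E
```

```text
t: 6.37
ee_pos: [0.5333, -0.3937, 0.1891]
eef_rot: [0.929, 0.044, -0.016, -0.366]
ft_force: [-0.1, -1.0, 0.2]
opening: 0.0146
[ 0.8508  0.8383 -0.1029  0.981  -0.4148  1.9041 -0.735 ] [0.2175 0.7012 0.0162] [ 0.5333 -0.3899  0.1858] [ 0.9284  0.0447 -0.0179 -0.3684] 0.014172268747170296
```

View pics/m3.png

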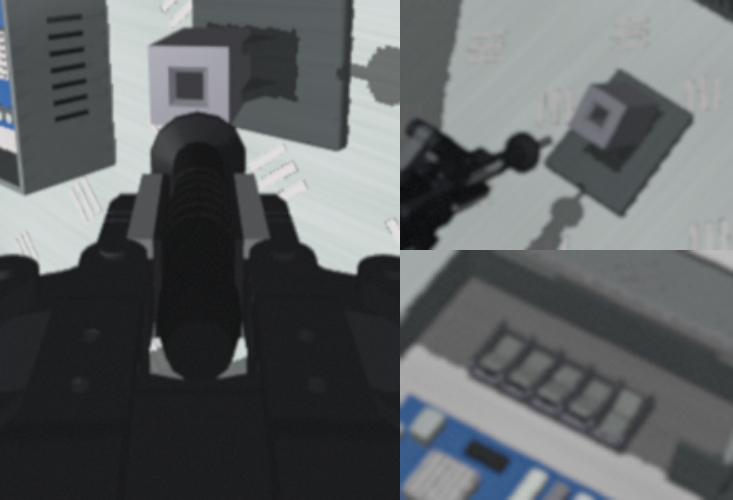

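The wrist view shows the stylus held centrally and parallel to the fingers. In the scene crop the rod tip is at about (191.6,396.3) and the guard at (178.6,403). In the bank crop the last rocker (+x end) differs from the other four. Next I'll measure the rod length from the pictures.

```bash
python3 - <<'E'
from look import *
s=telemetry.sense(); R=Ro.from_quat(s['eef_rot']); z=R.apply([0,0,1]); print('tool z',z)
tiles=[]
for c in ['scene','top']:
    d=vision.read_camera(c); im=cv2.cvtColor(d['image'],cv2.COLOR_RGB2GRAY)
    L=np.arange(.03,.125,.004); q=proj(d,s['ee_pos']+L[:,None]*z)
    print(c,[(int(1000*l),round(a),round(b),int(im[round(b),round(a)])) for l,(a,b) in zip(L,q)])
    i0=q.mean(0).astype(int); r=d['image'][i0[1]-25:i0[1]+25,i0[0]-32:i0[0]+32,::-1].copy(); r=cv2.resize(r,None,fx=6,fy=6,interpolation=cv2.INTER_CUBIC)
    for l in (.04,.05,.06,.08,.09,.1,.11):
        p=(proj(d,s['ee_pos']+l*z)-i0+[32,25])*6+3; cv2.circle(r,tuple(int(v) for v in p),3,(0,0,255) if l<.07 else (0,255,0),-1)
    tiles.append(r)
d=vision.read_camera('scene'); im=d['image'][225:305,290:376,::-1]; tiles.append(cv2.resize(im,(322,300),interpolation=cv2.INTER_CUBIC))
tiles=[cv2.resize(t,(384,300)) for t in tiles]
cv2.imwrite('pics/m4.png',np.vstack([np.hstack(tiles[:2]),np.hstack([tiles[2],tiles[2]*0])]))
for n in ['switch_off','switch_on0','bank_mid','case','knuckle_tab']: print(n,[(np.round(x['point'],3).tolist(),round(x['conf'],2)) for x in spotter.mark_of('scene',n)[:5]])
E
```

```text
tool z [-0.0662  0.6825 -0.7279]
scene [(30, 176, 405, 27), (34, 177, 405, 26), (38, 179, 404, 27), (42, 180, 403, 28), (46, 182, 402, 33), (50, 183, 402, 35), (54, 185, 401, 36), (58, 186, 400, 33), (62, 188, 400, 79), (66, 190, 399, 104), (70, 191, 398, 88), (74, 192, 398, 103), (78, 194, 397, 132), (82, 195, 397, 147), (86, 197, 396, 139), (90, 198, 395, 133), (94, 200, 395, 79), (98, 201, 394, 76), (102, 202, 393, 78), (106, 204, 393, 91), (110, 205, 392, 111), (114, 207, 392, 116), (118, 208, 391, 116), (122, 209, 390, 116)]
top [(30, 520, 253, 25), (34, 518, 254, 21), (38, 516, 254, 26), (42, 514, 254, 25), (46, 512, 255, 28), (50, 510, 255, 30), (54, 508, 256, 42), (58, 506, 256, 72), (62, 504, 256, 93), (66, 503, 257, 75), (70, 501, 257, 84), (74, 499, 257, 98), (78, 497, 258, 89), (82, 495, 258, 115), (86, 494, 258, 126), (90, 492, 259, 112), (94, 490, 259, 122), (98, 488, 260, 121), (102, 486, 260, 115), (106, 485, 260, 112), (110, 483, 261, 82), (114, 481, 261, 92), (118, 479, 261, 115), (122, 478, 262, 112)]
switch_off []
switch_on0 [([0.439, 0.034, 0.047], 0.64), ([0.516, 0.048, 0.05], 0.62), ([0.469, 0.044, 0.048], 0.6), ([0.488, 0.046, 0.045], 0.43)]
bank_mid [([0.49, 0.036, 0.043], 0.85)]
case [([0.521, -0.01, -0.002], 0.59)]
knuckle_tab [([0.635, -0.013, 0.155], 0.98)]
```

View pics/m4.png

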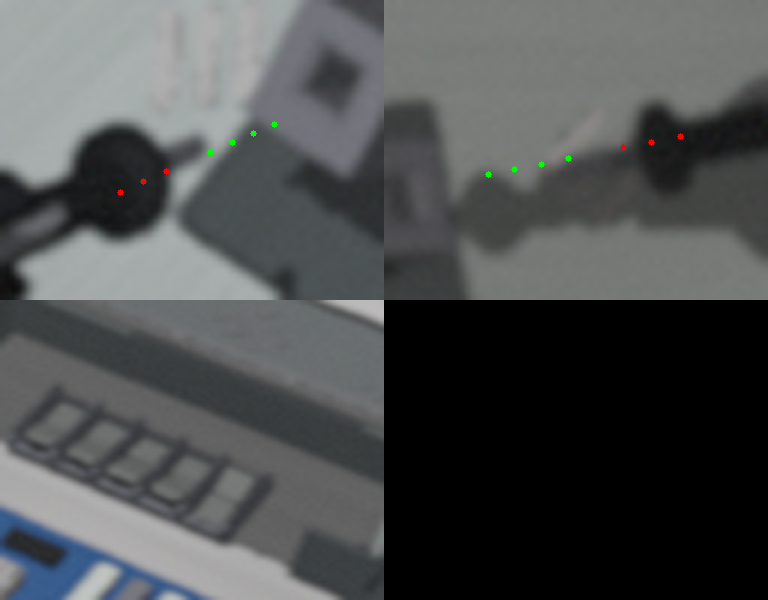

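The off rocker is the +x end one at (0.537,0.050), and the rod tip is about 80 mm ahead of the TCP. I'll compute a hover above it.

```bash
cat >> look.py <<'E'
CY=7.5
C0=np.array([.5215,-.009,0])
def case(x,y,z): return C0+Ro.from_euler('z',CY,degrees=True).apply(np.array([x,y,z])/1000)
E
python3 - <<'E'
from look import *
a=axis(40,CY); T=case(23,55+11,63.5); print('T',T)
go(tool(40,CY),T+a*.120)
E
```

```text
T [0.5357 0.0594 0.0635]
turn [-3.2799 -1.2975 -1.4736] | 3.8226548433307346 shift after [  61.0137 -262.0401  260.3002] mm; shift before turn [  48.3751 -248.0871  276.1458]
```

```bash
python3 -m jog '[0,0,0,0.0048,-0.0258,0.0266,1, 0,0,0,0.0048,-0.0258,0.0266,1, 0,0,0,0.0048,-0.0248,0.0276,1, 0,0,0,0.0048,-0.0248,0.0276,1, 0,0,0,0.0048,-0.0248,0.0276,1, 0,0,0,0.0048,-0.0248,0.0276,1, 0,0,0,0.0048,-0.0248,0.0276,1, 0,0,0,0.0048,-0.0248,0.0276,1, 0,0,0,0.0048,-0.0248,0.0276,1, 0,0,0,0.0048,-0.0236,0.0286,1]'
python3 -m jog '[-3.28,-1.3,-1.47,0,0,0,1, 0,0,0,0,0,0,1]'
python3 - <<'E'
from look import *
a=axis(40,CY); T=case(23,55+11,63.5); go(tool(40,CY),T+a*.120)
s=telemetry.sense();print(s['joints'],s['ft_force'],s['opening'])
im=[]
for c in ['wrist','scene']:
    d=shot(c,c[0]+'5')
    for n in ['switch_off','switch_on0','bank_mid']: print(c,n,[(np.round(x['point'],3).tolist(),round(x['conf'],2)) for x in spotter.mark_of(c,n)[:5]])
    L=[case(x,66,63.5) for x in (-73,-49,-25,-1,23)]+[case(23,y,45) for y in (38,72)]
    i=d['image'][:,:,::-1].copy()
    for q in proj(d,np.array(L)): cv2.circle(i,tuple(int(v) for v in q),2,(0,0,255),-1)
    im.append(i)
cv2.imwrite('pics/m5.png',np.hstack([im[0][0:480,120:520],cv2.resize(im[1][200:320,260:360],(400,480),interpolation=cv2.INTER_CUBIC)]))
E
```

```text
t: 7.75
ee_pos: [0.5454, -0.0159, 0.1571]
eef_rot: [0.929, 0.045, -0.017, -0.368]
ft_force: [0.4, 0.1, -0.6]
opening: 0.0143
t: 7.92
ee_pos: [0.5457, -0.0135, 0.1583]
eef_rot: [0.938, 0.066, -0.022, -0.34]
ft_force: [1.2, -0.0, -0.2]
opening: 0.0141
turn [0.1145 0.1678 0.4306] | 0.47616397680997125 shift after [-0.3737  4.5309 -0.0682] mm; shift before turn [-0.4079  4.5281 -0.058 ]
[ 0.5478  0.4271 -0.2753  1.6843 -0.5246  1.3857 -0.9628] [ 1.245  -0.0317 -0.1904] 0.014122739855402959
wrist switch_off [([0.537, 0.05, 0.043], 0.67), ([0.513, 0.11, 0.084], 0.48)]
wrist switch_on0 [([0.514, 0.051, 0.046], 0.84), ([0.487, 0.044, 0.044], 0.35)]
wrist bank_mid [([0.491, 0.046, 0.044], 0.59)]
scene switch_off [([0.539, 0.049, 0.044], 0.58)]
scene switch_on0 []
scene bank_mid [([0.49, 0.039, 0.044], 0.91)]
```

View pics/m5.png

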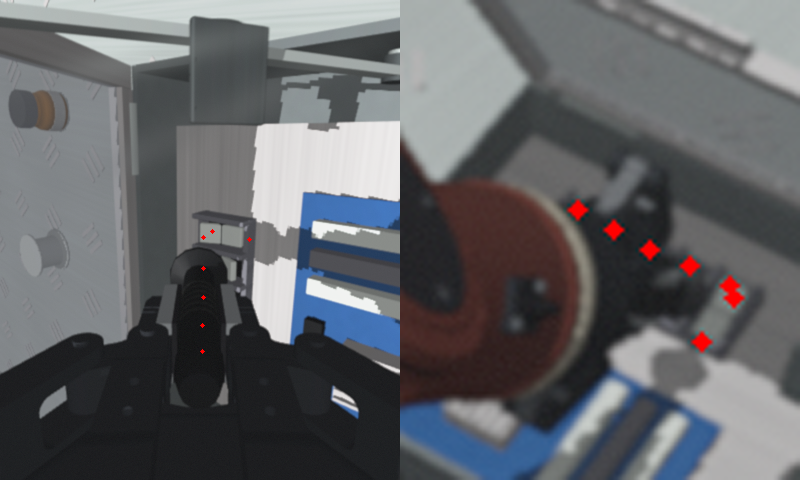

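The wrist view shows the last rocker between its ribs, at crop rows 217–250. My target at (203,238) is about 2 mm low in x, and the tool sits 4.5 mm off in y. I'll correct that and close in.

```bash
python3 -m jog '[0.1,0.1,0.4,0.0016,0.0055,0,1, 0,0,0,0,0,0.01,1, 0,0,0,0,0,0.01,1, 0,0,0,0,0,0.008,1, 0,0,0,0,0,0,1, 0,0,0,0,0,0,1]'
python3 - <<'E'
from look import *
s=telemetry.sense();print(s['ft_force'],s['wrist_torque'])
a=axis(40,CY); go(tool(40,CY),case(25,65,63.5)+a*.080)
d=shot('scene','s6');e=shot('wrist','w6')
cv2.imwrite('pics/m6.png',np.hstack([cv2.resize(d['image'][215:305,275:375,::-1],(440,396),interpolation=cv2.INTER_CUBIC),cv2.resize(e['image'][180:300,270:379,::-1],(360,396),interpolation=cv2.INTER_CUBIC)]))
E
```

```text
t: 8.82
ee_pos: [0.5449, -0.0028, 0.1313]
eef_rot: [0.937, 0.058, -0.023, -0.342]
ft_force: [0.1, -0.4, -0.6]
opening: 0.0144
[ 0.1381 -0.3921 -0.582 ] [-0.7144 -0.1018  0.0048]
turn [-0.1324 -0.0273 -0.3917] | 0.41434835278451815 shift after [ 1.0057 -3.81   11.751 ] mm; shift before turn [ 0.9741 -3.7896 11.7603]
```

View pics/m6.png

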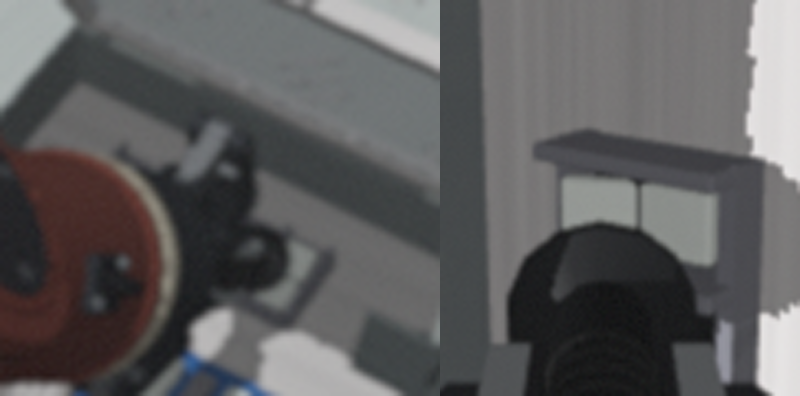

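```bash
python3 - <<'E'
from look import *
P=[];Q=[]
for i in range(6):
    d=vision.read_camera('wrist'); s=telemetry.sense(); P.append(s['ee_pos']);Q.append(s['eef_rot'])
print(np.array(P)); p=np.mean(P,0); R=Ro.from_quat(Q).mean(); print('std',np.std(P,0),R.as_quat())
L=np.array([.046,.07,.08,.09]); q=proj(d,p+L[:,None]*R.apply([0,0,1])); print('axis px',q,'crop',(q-[270,180])*3.3+[440,0])
pts=np.array([case(25,y,z) for y,z in ((38,57),(55,55),(65,63),(72,66))]); print((proj(d,pts)-[270,180])*3.3+[440,0])
T=case(25,65,63.5); Rt=tool(40,CY); print(Rt.inv().apply(T+axis(40,CY)*.08-p)*1000,(R.inv()*Rt).as_rotvec(degrees=True))
E
```

```text
[[ 0.5456 -0.0039  0.1321]
 [ 0.5457 -0.004   0.1321]
 [ 0.5457 -0.004   0.1321]
 [ 0.5456 -0.004   0.1321]
 [ 0.5456 -0.004   0.1321]
 [ 0.5456 -0.0039  0.132 ]]
std [0. 0. 0.] [ 0.9377  0.0577 -0.0224 -0.3418]
axis px [[317.6464 271.8639]
 [317.773  258.3169]
 [317.8183 253.4695]
 [317.86   249.0088]] crop [[597.2332 303.1509]
 [597.6509 258.4457]
 [597.8004 242.4493]
 [597.9379 227.729 ]]
[[704.4773 239.4798]
 [641.7981 222.0676]
 [578.941  222.1027]
 [543.6952 219.3858]]
[ 0.4218 -4.3022 13.1512] [-0.0619 -0.1498 -0.4014]
```

```bash
cat > st.py <<'E'
from look import *
for _ in range(2): vision.read_camera('wrist')
s=telemetry.sense(); R=Ro.from_quat(s['eef_rot']); L=.08
Rc=Ro.from_euler('z',CY,degrees=True)
print('t',round(s['t'],2),'F case',Rc.inv().apply(s['ft_force']),'tip(case,mm)',Rc.inv().apply(s['ee_pos']+L*R.apply([0,0,1])-C0)*1000,'tilt',np.degrees(np.arccos(-R.apply([0,0,1])[2])),'op',s['opening'])
E
python3 -m jog '[0,0,-0.4,0.0004,-0.004,0,1, 0,0,0,0,0,0.004,1, 0,0,0,0,0,0.004,1, 0,0,0,0,0,0,1, 0,0,0,0,0,0,1]'; python3 st.py
```

```text
t: 9.63
ee_pos: [0.5445, 0.0048, 0.128]
eef_rot: [0.937, 0.061, -0.022, -0.342]
ft_force: [0.0, -0.5, -0.8]
opening: 0.0147
t 9.73 F case [-0.0916 -0.4137 -0.313 ] tip(case,mm) [24.9763 61.787  67.0279] tilt 40.083066978165036 op 0.014210718315605114
```

```bash
python3 -m jog '[0,0,0,0,0,0.001,1, 0,0,0,0,0,0.001,1, 0,0,0,0,0,0,1]'; python3 -m jog '[0,0,0,0,0,0.001,1, 0,0,0,0,0,0,1]'; python3 st.py;  python3 -m jog '[0,0,0,0,0,0.001,1, 0,0,0,0,0,0,1]'; python3 st.py
```

```text
t: 9.98
ee_pos: [0.5446, 0.0059, 0.1266]
eef_rot: [0.937, 0.061, -0.022, -0.342]
ft_force: [0.2, -0.7, -1.1]
opening: 0.0144
t: 10.15
ee_pos: [0.5445, 0.0065, 0.1259]
eef_rot: [0.937, 0.061, -0.022, -0.342]
ft_force: [0.2, -0.4, 0.0]
opening: 0.0141
t 10.25 F case [ 0.5067 -0.4044 -1.2364] tip(case,mm) [24.9961 63.7905 64.7753] tilt 40.08445825539643 op 0.014555687635167236
t: 10.42
ee_pos: [0.5444, 0.0071, 0.1251]
eef_rot: [0.937, 0.061, -0.022, -0.342]
ft_force: [0.6, 0.3, -0.9]
opening: 0.0145
t 10.52 F case [-0.2255  0.4282 -0.0123] tip(case,mm) [24.9836 64.4286 63.9825] tilt 40.0863392649077 op 0.014567211985554074
```

```bash
for i in 1; do python3 -m jog '[0,0,0,0,0.0002,0.001,1, 0,0,0,0,0,0,1]'; python3 -m jog '[0,0,0,0,0.0002,0.001,1, 0,0,0,0,0,0,1]';python3 st.py; python3 -m jog '[0,0,0,0,0.0002,0.001,1, 0,0,0,0,0,0,1]'; python3 st.py; done
```

```text
t: 10.68
ee_pos: [0.5444, 0.0076, 0.1242]
eef_rot: [0.937, 0.061, -0.021, -0.342]
ft_force: [-0.1, -0.4, -0.1]
opening: 0.0144
t: 10.85
ee_pos: [0.5444, 0.0079, 0.1234]
eef_rot: [0.937, 0.061, -0.021, -0.342]
ft_force: [0.7, -0.4, 0.4]
opening: 0.0142
t 10.95 F case [-0.7277 -1.3669  0.4008] tip(case,mm) [25.1095 65.2821 62.2995] tilt 40.077087443407684 op 0.013902452796887269
t: 11.12
ee_pos: [0.5445, 0.0083, 0.1228]
eef_rot: [0.937, 0.061, -0.021, -0.342]
ft_force: [-0.5, -2.0, 3.6]
opening: 0.0143
t 11.22 F case [-1.1172 -1.513   4.3852] tip(case,mm) [25.2267 65.6239 61.575 ] tilt 40.070562312697405 op 0.014257437865415896
```

```bash
python3 -m jog '[0,0,0,0,0.0003,0.001,1, 0,0,0,0,0,0,1]'; python3 st.py; python3 -m jog '[0,0,0,0,0.0003,0.001,1, 0,0,0,0,0,0,1]'; python3 st.py
```

```text
t: 11.38
ee_pos: [0.5442, 0.0089, 0.1214]
eef_rot: [0.937, 0.061, -0.021, -0.342]
ft_force: [1.1, -0.7, 0.7]
opening: 0.0144
t 11.48 F case [0.0649 0.6005 0.3468] tip(case,mm) [24.8991 66.4393 60.0736] tilt 40.08499728579614 op 0.014228894150479076
t: 11.65
ee_pos: [0.5438, 0.0097, 0.1202]
eef_rot: [0.937, 0.061, -0.022, -0.342]
ft_force: [-0.4, 0.2, -0.8]
opening: 0.0146
t 11.75 F case [-0.5956 -0.0697  0.3898] tip(case,mm) [24.7672 67.003  59.1653] tilt 40.10011366335969 op 0.014338935376646156
```

Force rose to about 4.5 N and then dropped to zero, so the rocker has probably snapped over. I'll retract and check.

```bash
python3 -m jog '[0,0,0,0,0,-0.01,1, 0,0,0,0,0,-0.02,1, 0,0,0,0,0,-0.02,1, 0,0,0,0,-0.02,-0.01,1, 0,0,0,0,0,0,1]'; python3 st.py
python3 - <<'E'
from look import *
e=shot('wrist','w7')
for n in ['switch_off','switch_on0','knuckle_tab']: print(n,[(np.round(x['point'],3).tolist(),round(x['conf'],2)) for x in spotter.mark_of('wrist',n)[:5]])
q=proj(e,np.array([case(25,y,63) for y in (38,72)]+[case(-49,55,63)])); print(q)
c=q.mean(0).astype(int); 
cv2.imwrite('pics/m7.png',cv2.resize(e['image'][c[1]-50:c[1]+70,c[0]-80:c[0]+80,::-1],(800,600),interpolation=cv2.INTER_CUBIC))
for n in ['knuckle_tab']:
    for c in ['scene','top']:
        vision.read_camera(c); print(c,[(np.round(x['point'],4).tolist(),round(x['conf'],2)) for x in spotter.mark_of(c,n)[:2]])
print('tab pred',case(113,-18,152))
E
```

```text
t: 12.17
ee_pos: [0.5488, -0.0141, 0.1836]
eef_rot: [0.938, 0.062, -0.019, -0.342]
ft_force: [0.0, 0.9, -1.1]
opening: 0.0145
t 12.27 F case [-0.3159  0.4411 -1.7727] tip(case,mm) [ 25.3508  43.0277 119.0404] tilt 40.022444498272336 op 0.014309548326521567
switch_off [([0.539, 0.048, 0.041], 0.83)]
switch_on0 [([0.487, 0.045, 0.041], 0.85), ([0.513, 0.048, 0.044], 0.61)]
knuckle_tab [([0.634, -0.013, 0.153], 0.84)]
[[371.7074 238.3169]
 [335.3439 231.3923]
 [350.5991 321.8026]]
scene [([0.6352, -0.0137, 0.1537], 0.81)]
top [([0.6397, -0.0076, 0.1565], 0.49)]
tab pred [ 0.6359 -0.0121  0.152 ]
```

View pics/m7.png

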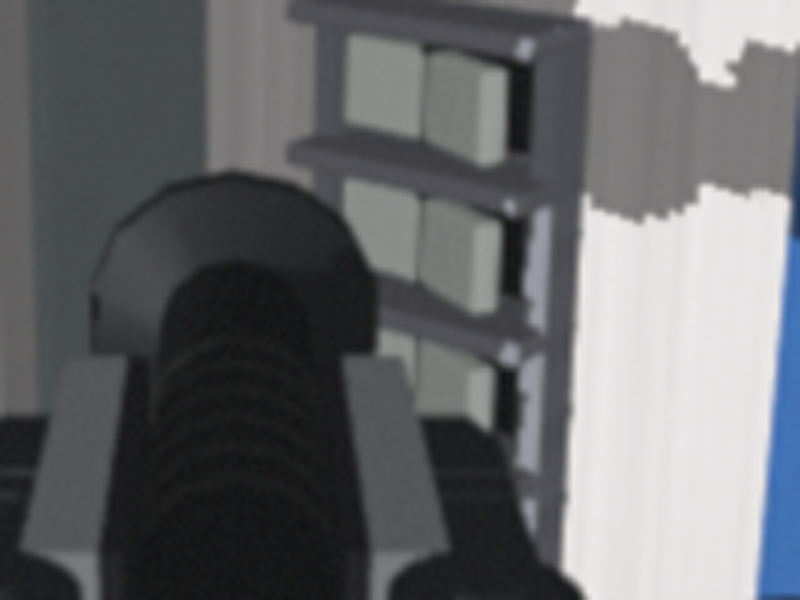

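The rocker now lies like its neighbours: at crop (430–500, 60–160) its -y half is raised with the end face showing, just like the ones below it. Next is the stay: back off, tilt further, and get in front of the tab.

```bash
python3 -m jog '[0,0,0,0,0.0123,-0.031,1, 0,0,0,0,0.0123,-0.031,1, 0,0,0,0,0.0123,-0.031,1, 6,0,0,0,0,0,1, 6,0,0,0,0,0,1, 0,0,0,0,0,0,1]'; python3 st.py
python3 - <<'E'
from look import *
s=telemetry.sense(); print(s['joints'])
go(tool(52,CY),case(113,-18-.885*25,152+.465*25)+.078*axis(52,CY))
E
```

```text
t: 13.17
ee_pos: [0.5571, -0.1044, 0.2228]
eef_rot: [0.895, 0.054, -0.03, -0.441]
ft_force: [-2.5, -1.4, -3.0]
opening: 0.0143
t 13.27 F case [-0.618   1.0701 -0.2402] tip(case,mm) [ 24.3501 -33.6274 176.1501] tilt 52.057074447454454 op 0.014137496992527619
[ 0.6812  0.5634 -0.2406  1.4499 -0.6053  1.691  -0.901 ]
turn [-0.0571 -0.0937 -0.126 ] | 0.16709602525825382 shift after [88.7808 13.7906  4.5909] mm; shift before turn [88.8033 13.6     4.7224]
```

```bash
python3 -m jog '[0,0,0,0.022,0.0035,0,1, 0,0,0,0.022,0.0035,0,1, 0,0,0,0.022,0.0035,0,1, 0,0,0,0.0225,0.0035,0.0045,1, 0,0,0,0,0,0,1, 0,0,0,0,0,0,1]'; python3 st.py
python3 - <<'E'
from look import *
e=shot('wrist','w8'); s=telemetry.sense();print(s['joints'])
tab=np.array([case(113+x,-18+.465*u,152+.885*u) for x in(-17,17) for u in (-15,15)]); q=proj(e,tab); print(q.round())
for c in ['wrist']: print(c,[(np.round(x['point'],4).tolist(),round(x['conf'],2)) for x in spotter.mark_of(c,'knuckle_tab')[:2]])
tip=proj(e,np.array(s['ee_pos'])+np.outer([.078,.1],Ro.from_quat(s['eef_rot']).apply([0,0,1]))); print(tip)
i=e['image'][:,:,::-1].copy()
for p in np.vstack([q,tip]): cv2.circle(i,tuple(int(v) for v in p),2,(0,0,255),-1)
cv2.imwrite('pics/m8.png',i)
go(tool(52,CY),case(113,-18,152)+.078*axis(52,CY))
E
```

```text
t: 13.77
ee_pos: [0.6476, -0.0922, 0.214]
eef_rot: [0.897, 0.061, -0.028, -0.437]
ft_force: [-0.4, 0.4, -0.3]
opening: 0.0143
t 13.87 F case [-0.258   0.7345 -0.4778] tip(case,mm) [113.1473 -37.5998 164.9083] tilt 51.96315954728707 op 0.014503665249302604
[ 0.5964  0.7128 -0.2441  1.2326 -0.6127  1.6973 -0.9921]
[[336. 266.]
 [294. 268.]
 [336. 219.]
 [293. 221.]]
wrist [([0.6345, -0.0133, 0.1523], 0.56)]
[[318.1834 254.8569]
 [318.2378 245.2837]]
turn [ 0.0169 -0.1463  0.0518] | 0.1561276946067557 shift after [ 0.3081 -2.4551 25.9808] mm; shift before turn [ 0.244  -2.4625 25.9808]
```

View pics/m8.png

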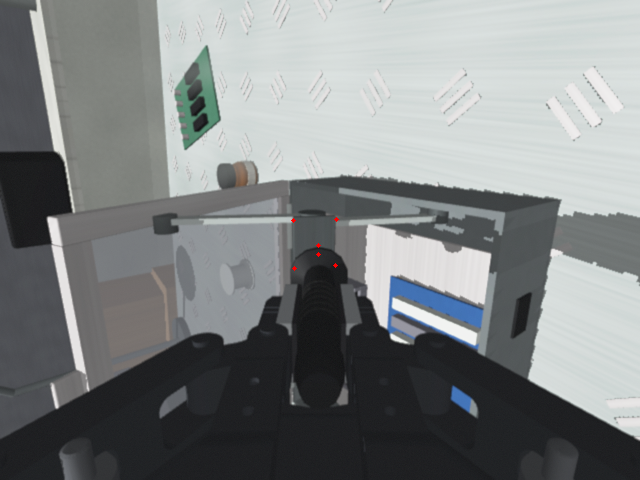

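The wrist view shows the tab at (293–335, 218–267), where predicted, with the stylus aimed at its middle. I'll push along its normal.

```bash
python3 -m jog '[0,0,0,0,-0.002,0.01,1, 0,0,0,0,-0.001,0.01,1, 0,0,0,0,-0.0005,0.004,1, 0,0,0,0,-0.0007,0.004,1, 0,0,0,0,0,0,1]'; python3 st.py; python3 -m jog '[0,0,0,0,-0.0005,0.003,1, 0,0,0,0,-0.0005,0.003,1, 0,0,0,0,0,0,1]'; python3 st.py
```

```text
t: 14.38
ee_pos: [0.6433, -0.0692, 0.199]
eef_rot: [0.896, 0.059, -0.028, -0.438]
ft_force: [-0.3, 0.5, -0.6]
opening: 0.0144
t 14.48 F case [ 0.6836  1.3407 -1.1376] tip(case,mm) [113.1231 -13.5334 149.9334] tilt 52.08062859733828 op 0.014322472394667399
t: 14.73
ee_pos: [0.643, -0.0648, 0.1962]
eef_rot: [0.897, 0.058, -0.028, -0.438]
ft_force: [0.7, -1.1, -0.1]
opening: 0.0142
t 14.83 F case [ 0.2343  0.1741 -0.3243] tip(case,mm) [113.2791  -8.2606 147.1044] tilt 52.083793838663574 op 0.014434633086322882
```

```bash
python3 -m jog '[0,0,0,0,-0.0005,0.003,1, 0,0,0,0,0,0,1]'; python3 st.py; python3 -m jog '[0,0,0,0,-0.0005,0.003,1,  0,0,0,0,0,0,1]'; python3 st.py
python3 - <<'E'
from look import *
d=shot('scene','s9');e=shot('wrist','w9')
for c in ['wrist','scene']: print(c,[(np.round(x['point'],4).tolist(),round(x['conf'],2)) for x in spotter.mark_of(c,'knuckle_tab')[:2]])
q=proj(d,case(113,-18,152)).astype(int)
cv2.imwrite('pics/m9.png',np.hstack([cv2.resize(d['image'][q[1]-50:q[1]+50,q[0]-50:q[0]+50,::-1],(400,400),interpolation=cv2.INTER_CUBIC),cv2.resize(e['image'][180:300,260:380,::-1],(400,400),interpolation=cv2.INTER_CUBIC)]))
E
```

```text
t: 15.0
ee_pos: [0.6426, -0.0622, 0.1948]
eef_rot: [0.897, 0.058, -0.028, -0.438]
ft_force: [-0.2, -1.2, 1.5]
opening: 0.0143
t 15.1 F case [ 0.6217 -1.0115  0.1411] tip(case,mm) [113.2924  -5.5555 145.6976] tilt 52.08208511519504 op 0.014435337757507955
t: 15.27
ee_pos: [0.6423, -0.0594, 0.1934]
eef_rot: [0.897, 0.058, -0.028, -0.438]
ft_force: [0.9, -0.7, 1.4]
opening: 0.0145
t 15.37 F case [-0.117  -1.4508  1.323 ] tip(case,mm) [113.302   -2.7803 144.258 ] tilt 52.08788838663178 op 0.014114352331503573
wrist [([0.6326, 0.0006, 0.145], 0.66)]
scene [([0.6334, 0.0034, 0.1461], 0.68)]
```

View pics/m9.png

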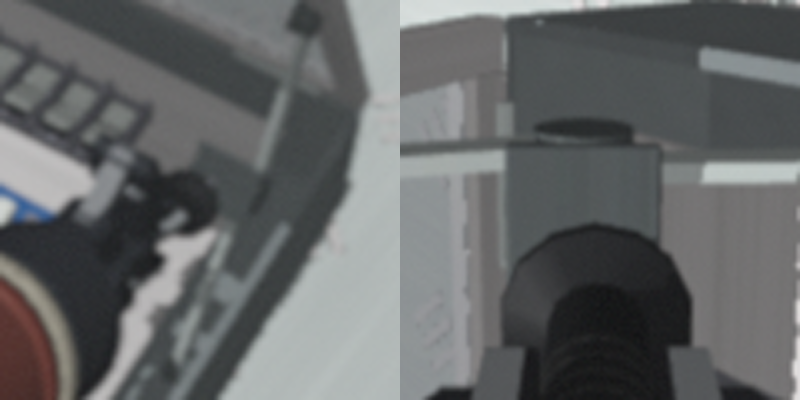

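The detectors put the tab about 14 mm further in than at the start, so it's moving with the stylus under light force. I'll keep pushing.

```bash
python3 -m jog '[0,0,0,0,-0.0005,0.003,1, 0,0,0,0,-0.0005,0.003,1, 0,0,0,0,-0.0005,0.003,1, 0,0,0,0,0,0,1]'; python3 st.py; python3 -m jog '[0,0,0,0,-0.0005,0.003,1, 0,0,0,0,-0.0005,0.003,1, 0,0,0,0,-0.0005,0.003,1, 0,0,0,0,-0.0005,0.003,1, 0,0,0,0,0,0,1]'; python3 st.py
python3 - <<'E'
from look import *
for c in ['wrist','scene']: vision.read_camera(c);print(c,[(np.round(x['point'],4).tolist(),round(x['conf'],2)) for x in spotter.mark_of(c,'knuckle_tab')[:2]])
E
```

```text
t: 15.9
ee_pos: [0.6412, -0.0514, 0.1887]
eef_rot: [0.897, 0.058, -0.028, -0.438]
ft_force: [1.1, -1.7, 1.1]
opening: 0.0143
t 16.0 F case [-0.1081 -2.0741  0.0058] tip(case,mm) [113.2102   5.342  139.6665] tilt 52.08675592419434 op 0.014369543676810701
t: 16.42
ee_pos: [0.6398, -0.0412, 0.1828]
eef_rot: [0.897, 0.058, -0.028, -0.438]
ft_force: [1.7, -3.5, 1.2]
opening: 0.0144
t 16.52 F case [ 0.8938 -1.3095  0.1572] tip(case,mm) [113.2692  15.8748 133.9221] tilt 52.07705430120674 op 0.014378739779352848
wrist [([0.6307, 0.0202, 0.1357], 0.64)]
scene [([0.6297, 0.0214, 0.1353], 0.91)]
```

```bash
python3 -m jog '[0,0,0,0,-0.0005,0.003,1, 0,0,0,0,-0.0005,0.003,1, 0,0,0,0,0,0,1]'; python3 st.py; python3 -m jog '[0,0,0,0,0,-0.015,1, 0,0,0,0,0,-0.03,1, 0,0,0,0,0,-0.03,1, 0,0,0,0,0,0,1]'
python3 - <<'E'
from look import *
for c in ['wrist','scene']: vision.read_camera(c);print(c,[(np.round(x['point'],4).tolist(),round(x['conf'],2)) for x in spotter.mark_of(c,'knuckle_tab')[:2]])
go(tool(52,CY),case(0,-100,430))
E
```

```text
t: 16.97
ee_pos: [0.6393, -0.0361, 0.1803]
eef_rot: [0.897, 0.058, -0.028, -0.438]
ft_force: [0.8, -3.3, 2.1]
opening: 0.0138
t 17.07 F case [ 0.1562 -4.9091  1.8593] tip(case,mm) [113.4288  21.0045 131.2947] tilt 52.07122703817554 op 0.013882624912874791
t: 17.4
ee_pos: [0.6478, -0.0992, 0.2292]
eef_rot: [0.897, 0.057, -0.025, -0.437]
ft_force: [1.3, -1.2, -0.1]
opening: 0.0141
wrist [([0.629, 0.0256, 0.1294], 0.93)]
scene [([0.6294, 0.0264, 0.1337], 0.68)]
turn [-0.1749 -0.022   0.033 ] | 0.17930038447383012 shift after [-112.8982 -160.6542 -125.8953] mm; shift before turn [-112.7572 -161.1028 -125.4476]
```

```bash
python3 -m jog '[0,0,0,-0.0188,-0.0268,-0.021,1, 0,0,0,-0.0188,-0.0268,-0.021,1, 0,0,0,-0.0188,-0.0268,-0.021,1, 0,0,0,-0.0188,-0.0268,-0.021,1, 0,0,0,-0.0188,-0.0268,-0.021,1, 0,0,0,-0.0188,-0.0268,-0.021,1, 0,0,0,0,0,0,1]'
python3 -m jog '[-7.1,0,0,0,0,0,1, -7.1,0,0,0,0,0,1, -7.1,0,0,0,0,0,1, -7.1,0,0,0,0,0,1, -7.1,0,0,0,0,0,1, -7.1,0,0,0,0,0,1, -7.1,0,0,0,0,0,1, -7.1,0,0,0,0,0,1, -7.1,0,0,0,0,0,1, -7.1,0,0,0,0,0,1]'
python3 - <<'E'
from look import *
vision.read_camera('scene'); print(telemetry.sense()['joints'])
go(tool(-20,CY),case(0,-100,430))
go(tool(-20,CY),case(0,100,430))
E
```

```text
t: 18.18
ee_pos: [0.5329, -0.1094, 0.4374]
eef_rot: [0.898, 0.06, -0.025, -0.436]
ft_force: [-0.3, -1.0, -0.0]
opening: 0.0145
t: 19.02
ee_pos: [0.5349, -0.108, 0.4312]
eef_rot: [0.984, 0.065, 0.013, 0.167]
ft_force: [-0.8, 0.4, -1.7]
opening: 0.0145
[ 0.2532  0.048  -0.3893  1.4494  0.3629  1.639  -1.5386]
turn [-0.3036 -0.3068  0.5381] | 0.6898317766768443 shift after [-0.9888  4.5872  1.7815] mm; shift before turn [-1.0413  4.587   1.7518]
turn [-0.3036 -0.3068  0.5381] | 0.6898317766768443 shift after [  -0.9888 -183.3514  -66.6225] mm; shift before turn [   1.089  -183.7014  -65.6497]
```

```bash
python3 -m jog '[0,0,0,0,-0.0306,-0.0111,1, 0,0,0,0,-0.0306,-0.0111,1, 0,0,0,0,-0.0306,-0.0111,1, 0,0,0,0,-0.0306,-0.0111,1, 0,0,0,0,-0.0306,-0.0111,1, 0,0,0,0,-0.0306,-0.0111,1, 0,0,0,0,0,0,1]'
python3 - <<'E'
from look import *
for c in ['scene','top']:
    vision.read_camera(c)
    for n in ['hood_edge','hood_hinge']: print(c,n,[(np.round(x['point'],4).tolist(),round(x['conf'],2)) for x in spotter.mark_of(c,n)[:1]])
print('edge pred',case(0,30.6,299),'hinge',case(0,115,85)); print(telemetry.sense()['joints'])
go(tool(-20,CY),case(0,91,373))
go(tool(-20,CY),case(0,63.6,361.2))
E
```

```text
t: 19.65
ee_pos: [0.5074, 0.092, 0.4327]
eef_rot: [0.984, 0.07, 0.011, 0.162]
ft_force: [-0.4, 0.7, 0.6]
opening: 0.0142
scene hood_edge [([0.5208, -0.0063, 0.2777], 0.74)]
scene hood_hinge [([0.5108, 0.1084, 0.0888], 0.7)]
top hood_edge [([0.5244, -0.0084, 0.2837], 0.73)]
top hood_hinge [([0.508, 0.1055, 0.086], 0.79)]
edge pred [0.5175 0.0213 0.299 ] hinge [0.5065 0.105  0.085 ]
[ 0.042   0.0958 -0.5549  1.3971  0.3639  1.7779 -1.9021]
turn [-1.0814  0.0183 -0.1736] | 1.0953692815146308 shift after [ -0.0891 -19.2645  57.6047] mm; shift before turn [ -0.1273 -18.1736  57.9581]
turn [-1.0814  0.0183 -0.1736] | 1.0953692815146308 shift after [-0.0891  2.4472 78.0644] mm; shift before turn [-0.0544  3.9203 78.0044]
```

```bash
python3 - <<'E'
from look import *
T=np.radians(-20); tz=np.array([np.sin(T),-np.cos(T)]); ty=np.array([-np.cos(T),-np.sin(T)])
def tcp(f,s=220): f=np.radians(f); c=np.array([115-s*np.cos(f)+14*np.sin(f),85+s*np.sin(f)+14*np.cos(f)]); return c-74*tz
go(tool(-20,CY),case(0,*(tcp(57.5)+30*np.array([.843,.537]))))
F=[60,54,48,42,36,30,24,18,12,6,0,-2]
for a,b in zip(F[:-1],F[1:]):
    d=tcp(b)-tcp(a); print(a,b,'dy,dz tool mm',d@ty,d@tz,'tcp case',tcp(b))
E
```

```text
turn [-1.0814  0.0183 -0.1736] | 1.0953692815146308 shift after [-0.0891  7.4412 77.2051] mm; shift before turn [-0.0396  8.8972 77.0509]
60 54 dy,dz tool mm 15.028814362955087 17.50893155536942 tcp case [ 22.323 340.75 ]
54 48 dy,dz tool mm 13.116303236442736 18.983954666413972 tcp case [  3.5048 327.3969]
48 42 dy,dz tool mm 11.060087146909023 20.25098559748521 tcp case [-13.8145 312.15  ]
42 36 dy,dz tool mm 8.882694428121674 21.296142492559433 tcp case [-29.4453 295.1762]
36 30 dy,dz tool mm 6.607981050356605 22.107974393980683 tcp case [-43.2161 276.6616]
30 24 dy,dz tool mm 4.260869249394812 22.677586701550496 tcp case [-54.9762 256.809 ]
24 18 dy,dz tool mm 1.8670744732924878 22.998738623627982 tcp case [-64.5967 235.8358]
18 12 dy,dz tool mm -0.5471763614496702 23.067911552549536 tcp case [-71.9722 213.9719]
12 6 dy,dz tool mm -2.9554322174718357 22.88434761523053 tcp case [-77.0219 191.4568]
6 0 dy,dz tool mm -5.331307739655351 22.450057976581462 tcp case [-79.6905 168.5373]
0 -2 dy,dz tool mm -2.2957182669431986 7.34414174692124 tcp case [-80.0451 160.8508]
```

```bash
cat > hs.py <<'E'
from look import *
for _ in range(2): vision.read_camera('scene')
s=telemetry.sense(); Rc=Ro.from_euler('z',CY,degrees=True); p=Rc.inv().apply(s['ee_pos']-C0)*1000
T=np.radians(-20); tz=np.array([np.sin(T),-np.cos(T)])
best=None
c=p[1:]+74*tz-[115,85]; r=np.hypot(*c); f=np.degrees(np.arctan2(c[1],-c[0]))-np.degrees(np.arcsin(14/r))
print('t',round(s['t'],2),'tcp case',p,'F case',Rc.inv().apply(s['ft_force']),'phi of tip',f,'s',np.sqrt(r*r-196),'op',s['opening'])
print([(Rc.inv().apply(np.array(x['point'])-C0).round(3).tolist(),round(x['conf'],2)) for x in spotter.mark_of('scene','hood_edge')[:1]],Ro.from_quat(s['eef_rot']).apply([0,0,1]).round(3))
E
python3 -m jog '[-1.1,0,0,0,0.001,0.01,1, 0,0,0,0,0.0015,0.017,1, 0,0,0,0,0.0016,0.017,1, 0,0,0,0,0.0016,0.017,1, 0,0,0,0,0.0016,0.016,1, 0,0,0,0,0,0,1]'; python3 hs.py
python3 -m jog '[0,0,0,0,0.004,0.005,1, 0,0,0,0,0.004,0.005,1, 0,0,0,0,0.003,0.004,1, 0,0,0,0,0.003,0.004,1, 0,0,0,0,0,0,1]'; python3 hs.py
```

```text
t: 20.45
ee_pos: [0.5129, 0.0483, 0.3608]
eef_rot: [0.983, 0.062, 0.009, 0.174]
ft_force: [-0.0, -0.2, -1.2]
opening: 0.0141
t 20.55 tcp case [ -0.1318  59.9193 363.8586] F case [-0.5228  0.915   0.8362] phi of tip 65.41096063252898 s 223.79006431133396 op 0.014199529217316181
[([0.001, -0.001, 0.279], 0.92)] [ 0.044 -0.34  -0.939]
t: 21.02
ee_pos: [0.5163, 0.0306, 0.3515]
eef_rot: [0.983, 0.063, 0.012, 0.174]
ft_force: [0.1, -0.1, -1.1]
opening: 0.0144
t 21.12 tcp case [  0.1751  41.0885 351.9737] F case [ 0.1428 -0.5176 -0.2043] phi of tip 59.68575780558454 s 220.52203489607456 op 0.014184575182798398
[([0.002, 0.0, 0.276], 0.56)] [ 0.045 -0.339 -0.94 ]
```

```bash
python3 -m jog '[0,0,0,0,0.003,0.0035,1, 0,0,0,0,0.003,0.0035,1, 0,0,0,0,0.003,0.0035,1, 0,0,0,0,0.003,0.0035,1, 0,0,0,0,0.003,0.0035,1, 0,0,0,0,0,0,1]'; python3 hs.py
python3 -m jog '[0,0,0,0,0.0026,0.0038,1, 0,0,0,0,0.0026,0.0038,1, 0,0,0,0,0.0026,0.0038,1, 0,0,0,0,0.0026,0.0038,1, 0,0,0,0,0.0026,0.0038,1, 0,0,0,0,0,0,1]'; python3 hs.py
```

```text
t: 21.67
ee_pos: [0.5189, 0.0111, 0.3401]
eef_rot: [0.983, 0.063, 0.012, 0.173]
ft_force: [1.2, 0.6, -0.0]
opening: 0.0144
t 21.77 tcp case [  0.0436  20.535  340.5715] F case [0.6569 0.4006 0.1695] phi of tip 53.59754426937897 s 220.8136493775649 op 0.014049290205563345
[([-0.002, -0.018, 0.265], 0.94)] [ 0.045 -0.34  -0.939]
t: 22.32
ee_pos: [0.5213, -0.0075, 0.3265]
eef_rot: [0.983, 0.063, 0.011, 0.174]
ft_force: [0.4, 0.3, -0.3]
opening: 0.0145
t 22.42 tcp case [  0.0476   1.8223 327.0888] F case [-0.1438 -0.6843 -1.3275] phi of tip 47.622132638407564 s 220.80933032809426 op 0.01420907592927093
[([0.004, -0.034, 0.254], 0.68)] [ 0.045 -0.34  -0.939]
```

The hood edge follows the tip, from z 0.276 to 0.254. Continuing down the arc.

```bash
python3 -m jog '[0,0,0,0,0.0022,0.0041,1, 0,0,0,0,0.0022,0.0041,1, 0,0,0,0,0.0022,0.0041,1, 0,0,0,0,0.0022,0.0041,1, 0,0,0,0,0.0022,0.0041,1, 0,0,0,0,0.0018,0.0043,1, 0,0,0,0,0.0018,0.0043,1, 0,0,0,0,0.0018,0.0043,1, 0,0,0,0,0.0018,0.0043,1, 0,0,0,0,0.0018,0.0043,1]'; python3 hs.py
python3 -m jog '[0,0,0,0,0.0013,0.0044,1, 0,0,0,0,0.0013,0.0044,1, 0,0,0,0,0.0013,0.0044,1, 0,0,0,0,0.0013,0.0044,1, 0,0,0,0,0.0013,0.0044,1, 0,0,0,0,0.0009,0.0045,1, 0,0,0,0,0.0009,0.0045,1, 0,0,0,0,0.0009,0.0045,1, 0,0,0,0,0.0009,0.0045,1, 0,0,0,0,0.0009,0.0045,1]'; python3 hs.py
```

```text
t: 23.3
ee_pos: [0.5257, -0.0397, 0.2943]
eef_rot: [0.983, 0.064, 0.012, 0.173]
ft_force: [-1.0, 2.2, 0.9]
opening: 0.0145
t 23.4 tcp case [ -0.1657 -31.7404 294.0404] F case [-0.5916  0.0915 -0.5175] phi of tip 35.412349117269024 s 221.05718289830764 op 0.014449908246031878
[([0.0, -0.066, 0.217], 0.78)] [ 0.044 -0.34  -0.939]
t: 24.28
ee_pos: [0.5291, -0.0649, 0.2563]
eef_rot: [0.983, 0.064, 0.012, 0.173]
ft_force: [-0.2, 2.4, 0.7]
opening: 0.0142
t 24.38 tcp case [ -0.1649 -57.0073 255.8581] F case [ 0.1922  0.3592 -1.2108] phi of tip 23.561440421148422 s 221.3680797194623 op 0.01430034532739704
[([-0.0, -0.091, 0.174], 0.9)] [ 0.044 -0.34  -0.939]
```

```bash
python3 -m jog '[0,0,0,0,0.0004,0.0046,1, 0,0,0,0,0.0004,0.0046,1, 0,0,0,0,0.0004,0.0046,1, 0,0,0,0,0.0004,0.0046,1, 0,0,0,0,0.0004,0.0046,1, 0,0,0,0,-0.0001,0.0046,1, 0,0,0,0,-0.0001,0.0046,1, 0,0,0,0,-0.0001,0.0046,1, 0,0,0,0,-0.0001,0.0046,1, 0,0,0,0,-0.0001,0.0046,1]'; python3 hs.py
python3 -m jog '[0,0,0,0,-0.0006,0.0046,1, 0,0,0,0,-0.0006,0.0046,1, 0,0,0,0,-0.0006,0.0046,1, 0,0,0,0,-0.0006,0.0046,1, 0,0,0,0,-0.0006,0.0046,1, 0,0,0,0,-0.001,0.004,1, 0,0,0,0,-0.001,0.004,1, 0,0,0,0,0,0,1]'; python3 hs.py
```

```text
t: 25.27
ee_pos: [0.5314, -0.0818, 0.2135]
eef_rot: [0.983, 0.064, 0.012, 0.173]
ft_force: [0.0, 1.3, 1.4]
opening: 0.0142
t 25.37 tcp case [ -0.1791 -73.8749 213.0487] F case [ 0.0283  0.2736 -0.6219] phi of tip 11.664291073144843 s 221.5909359488923 op 0.014338133204217524
[([-0.0, -0.109, 0.134], 0.67)] [ 0.044 -0.34  -0.94 ]
t: 26.08
ee_pos: [0.5317, -0.0878, 0.1821]
eef_rot: [0.983, 0.064, 0.011, 0.173]
ft_force: [0.6, 0.8, -1.0]
opening: 0.0145
t 26.18 tcp case [  0.1083 -79.414  182.8273] F case [-0.0195  0.1374 -1.0027] phi of tip 3.7134329510064523 s 221.09441615132997 op 0.014641675788250052
[([0.001, -0.114, 0.099], 0.68)] [ 0.045 -0.339 -0.94 ]
```

```bash
python3 -m jog '[0,0,0,0,-0.001,0.003,1, 0,0,0,0,-0.001,0.003,1, 0,0,0,0,-0.001,0.003,1, 0,0,0,0,0,0,1]'; python3 hs.py
python3 -m jog '[0,0,0,0,-0.0005,0.002,1, 0,0,0,0,-0.0005,0.002,1, 0,0,0,0,0,0,1]'; python3 hs.py
```

```text
t: 26.57
ee_pos: [0.532, -0.0879, 0.173]
eef_rot: [0.983, 0.064, 0.012, 0.173]
ft_force: [0.3, -0.4, 0.7]
opening: 0.0142
t 26.67 tcp case [  0.1298 -79.4639 173.3348] F case [-0.6075  0.1737 -0.5131] phi of tip 1.2496728529150647 s 220.13105111092523 op 0.014256161910645588
[([0.001, -0.112, 0.092], 0.88)] [ 0.045 -0.339 -0.94 ]
t: 26.97
ee_pos: [0.5332, -0.0877, 0.1713]
eef_rot: [0.983, 0.064, 0.013, 0.174]
ft_force: [-4.4, 3.9, 13.4]
opening: 0.0143
t 27.07 tcp case [  1.272  -79.5315 171.3422] F case [-3.8885  3.3609 12.917 ] phi of tip 0.7307092695478414 s 220.03742777520438 op 0.014721798621577183
[([-0.001, -0.113, 0.091], 0.64)] [ 0.048 -0.34  -0.939]
```

Contact force rose to 13 N at the bottom with the edge at z≈0.09, so the hood is on the rim. I'll back off, check it, and re-measure the socket mouth.

```bash
python3 -m jog '[0,0,0,0,0,0,1, 0,0,0,0,0,-0.01,1, 0,0,0,0,0,-0.035,1, 0,0,0,0,0,-0.04,1, 0,0,0,0,0,-0.04,1, 0,0,0,0,0,0,1]'
python3 - <<'E'
from look import *
Rc=Ro.from_euler('z',CY,degrees=True)
T=[]
for c in ['scene','top']:
    d=shot(c,c+'10')
    for n in ['hood_edge','socket_mouth','stand','switch_off']: print(c,n,[(np.round(x['point'],4).tolist(),round(x['conf'],2)) for x in spotter.mark_of(c,n)[:1]])
    i=d['image'][:,:,::-1].copy(); 
    for q in proj(d,np.array([case(x,y,95) for x in(-140,140) for y in(115,-115)]+[[.5203,-.292,.0866]])): cv2.circle(i,tuple(int(v) for v in q),2,(0,0,255),-1)
    T.append(i)
cv2.imwrite('pics/m10.png',np.hstack([cv2.resize(T[0][160:460,140:440],(400,400)),cv2.resize(T[1][160:360,260:560],(400,400*2//3)).copy() if 0 else cv2.resize(T[1][130:370,270:510],(400,400))]))
print('edge pred',case(0,-115,95)); s=telemetry.sense();print(s['joints'])
O=np.array([.5203,-.292,.0866]); go(tool(30,8),O+axis(30,8)*.150)
E
```

```text
t: 27.62
ee_pos: [0.5291, -0.042, 0.2949]
eef_rot: [0.983, 0.065, 0.018, 0.173]
ft_force: [1.3, 0.0, 0.2]
opening: 0.0142
scene hood_edge [([0.5364, -0.1214, 0.0894], 0.87)]
scene socket_mouth [([0.5175, -0.2912, 0.0882], 0.64)]
scene stand [([0.5182, -0.2812, -0.0049], 0.94)]
scene switch_off []
top hood_edge [([0.5411, -0.1223, 0.0998], 0.88)]
top socket_mouth [([0.5224, -0.2905, 0.0881], 0.61)]
top stand [([0.517, -0.2766, -0.0049], 0.87)]
top switch_off []
edge pred [ 0.5365 -0.123   0.095 ]
[ 0.193   0.0707 -0.4479  1.7174  0.3817  1.4178 -1.7663]
turn [50.0118 -0.0633 -0.6268] | 50.01579590598296 shift after [-40.1452 309.8694 -98.423 ] mm; shift before turn [-36.7712 274.9259 174.3026]
```

```bash
python3 -m jog '[0,0,0,-0.0041,0.0305,0.0194,1, 0,0,0,-0.0041,0.0305,0.0194,1, 0,0,0,-0.0041,0.0305,0.0194,1, 0,0,0,-0.0041,0.0305,0.0194,1, 0,0,0,-0.0041,0.0305,0.0194,1, 0,0,0,-0.0041,0.0305,0.0194,1, 0,0,0,-0.0041,0.0305,0.0194,1, 0,0,0,-0.0041,0.0305,0.0194,1, 0,0,0,-0.0041,0.0305,0.0194,1, 0,0,0,0,0,0,1]'
python3 -m jog '[7.1,0,0,0,0,0,1, 7.1,0,0,0,0,0,1, 7.1,0,0,0,0,0,1, 7.1,0,0,0,0,0,1, 7.1,0,0,0,0,0,1, 7.1,0,0,0,0,0,1, 7.1,0,0,0,0,0,1, 0,0,0,0,0,0,1]'
cat > mo.py <<'E'
from look import *
O=np.array([.5200,-.2912,.0875]); M=[]
for c in ['scene','top','wrist']:
    vision.read_camera(c)
    r=spotter.mark_of(c,'socket_mouth')[:1]; g=spotter.mark_of(c,'stylus')[:1]
    print(c,[(np.round(x['point'],4).tolist(),round(x['conf'],2)) for x in r+g])
    s=telemetry.sense(); R=Ro.from_quat(s['eef_rot'])
    if g: print('   guard in tool mm',R.inv().apply(np.array(g[0]['point'])-s['ee_pos'])*1000)
print(s['t'],s['ft_force'],s['joints']); 
for k in (.150,.092,.048): go(tool(30,8),O+axis(30,8)*k)
E
python3 mo.py
```

```text
t: 28.95
ee_pos: [0.527, -0.3738, 0.2144]
eef_rot: [0.983, 0.059, 0.009, 0.174]
ft_force: [-0.9, -0.9, -0.6]
opening: 0.0143
t: 29.62
ee_pos: [0.5278, -0.3695, 0.2095]
eef_rot: [0.963, 0.058, -0.02, -0.262]
ft_force: [-1.4, -1.2, -4.1]
opening: 0.0143
scene [([0.5184, -0.2908, 0.0869], 0.77), ([0.5212, -0.3493, 0.1676], 0.57)]
   guard in tool mm [-7.9606  8.753  50.7288]
top [([0.5238, -0.2919, 0.0898], 0.86), ([0.5244, -0.3436, 0.1778], 0.85)]
   guard in tool mm [-4.9957  1.4501 46.3902]
wrist [([0.5202, -0.2935, 0.0859], 0.63), ([0.5288, -0.3428, 0.1763], 0.62)]
   guard in tool mm [-0.0318  1.5198 47.6539]
30.0667 [ 0.5548 -0.4071 -0.5339] [ 0.8304  0.6338 -0.1907  1.1538 -0.2488  1.7315 -0.7781]
turn [ 0.4581 -0.3992 -0.3468] | 0.699656113952933 shift after [-1.2432  0.9889  0.7036] mm; shift before turn [-1.2421  0.9908  0.7029]
turn [ 0.4581 -0.3992 -0.3468] | 0.699656113952933 shift after [-1.2432  0.9889 58.7036] mm; shift before turn [-1.6476  0.5283 58.6996]
turn [ 0.4581 -0.3992 -0.3468] | 0.699656113952933 shift after [ -1.2432   0.9889 102.7036] mm; shift before turn [ -1.9552   0.1774 102.6971]
```

```bash
python3 -m jog '[0.46,-0.4,-0.35,-0.0006,0.001,0,1, 0,0,0,0,0,0.018,1, 0,0,0,0,0,0.018,1, 0,0,0,0,0,0.018,1, 0,0,0,0,0,0,1, 0,0,0,0,0,0,1]'; python3 mo.py
```

```text
t: 30.57
ee_pos: [0.5266, -0.3392, 0.1697]
eef_rot: [0.963, 0.067, -0.019, -0.26]
ft_force: [0.5, -0.6, -0.3]
opening: 0.0141
scene [([0.5217, -0.2928, 0.0858], 0.76), ([0.5181, -0.3195, 0.1307], 0.61)]
   guard in tool mm [-6.0979  0.8606 45.9597]
top [([0.5204, -0.2893, 0.0867], 0.75), ([0.5227, -0.3204, 0.1314], 0.48)]
   guard in tool mm [-1.5599  1.8503 43.9864]
wrist [([0.5233, -0.2942, 0.0874], 0.95), ([0.5205, -0.3157, 0.1284], 0.75)]
   guard in tool mm [-2.9318 -0.7457 48.4347]
31.0167 [ 0.0013  0.3756 -1.1639] [ 0.8235  0.6296 -0.2005  1.2658 -0.2485  1.6345 -0.763 ]
turn [-0.1197  0.0135 -0.1165] | 0.16760930507705513 shift after [ -0.027   -1.4742 -53.9816] mm; shift before turn [ -0.0429  -1.587  -53.9784]
turn [-0.1197  0.0135 -0.1165] | 0.16760930507705513 shift after [-0.027  -1.4742  4.0184] mm; shift before turn [-0.0291 -1.4658  4.0214]
turn [-0.1197  0.0135 -0.1165] | 0.16760930507705513 shift after [-0.027  -1.4742 48.0184] mm; shift before turn [-0.0186 -1.3739 48.0213]
```

```bash
cat > f.py <<'E'
from look import *
vision.read_camera('scene'); vision.read_camera('scene'); s=telemetry.sense(); R=Ro.from_quat(s['eef_rot'])
O=np.array([.521,-.292,.087]); print(round(s['t'],2),'F tool',R.inv().apply(s['ft_force']),'M tool',R.inv().apply(s['wrist_torque']),'mouth in tool mm',R.inv().apply(O-s['ee_pos'])*1000)
E
python3 -m jog '[0,0,0,0.002,-0.001,0,1, 0,0,0,0,0,0.005,1, 0,0,0,0,0,0.005,1, 0,0,0,0,0,0.004,1, 0,0,0,0,0,0,1]'; python3 f.py; python3 -m jog '[0,0,0,0,0,0.003,1, 0,0,0,0,0,0.003,1, 0,0,0,0,0,0,1]'; python3 f.py
```

```text
t: 31.43
ee_pos: [0.5273, -0.3307, 0.1569]
eef_rot: [0.963, 0.067, -0.019, -0.26]
ft_force: [-0.4, 0.3, -1.9]
opening: 0.0143
31.53 F tool [-0.0337 -0.2953  0.4613] M tool [-0.6205  0.0326  0.0289] mouth in tool mm [-0.8823  1.0767 81.2239]
t: 31.78
ee_pos: [0.5271, -0.3282, 0.1523]
eef_rot: [0.963, 0.067, -0.019, -0.26]
ft_force: [-0.4, -0.3, -0.3]
opening: 0.0142
31.88 F tool [-0.4958  0.279   0.4881] M tool [-0.5735  0.0135 -0.0105] mouth in tool mm [-1.0032  1.0225 75.4438]
```

```bash
python3 -m jog '[0,0,0,0,0.0005,0.0025,1, 0,0,0,0,0,0.0025,1, 0,0,0,0,0,0,1]'; python3 f.py; python3 -m jog '[0,0,0,0,0,0.0025,1, 0,0,0,0,0,0.0025,1, 0,0,0,0,0,0,1]'; python3 f.py
```

```text
t: 32.13
ee_pos: [0.5268, -0.3262, 0.1478]
eef_rot: [0.963, 0.067, -0.019, -0.26]
ft_force: [0.2, 1.2, -1.3]
opening: 0.0142
32.23 F tool [0.6384 0.7561 0.8086] M tool [-0.6129 -0.0042 -0.0251] mouth in tool mm [-0.993   0.5063 70.4296]
t: 32.48
ee_pos: [0.5265, -0.3237, 0.1435]
eef_rot: [0.963, 0.067, -0.019, -0.26]
ft_force: [0.2, -0.0, -1.2]
opening: 0.0143
32.58 F tool [ 0.4324 -0.2854  0.3129] M tool [-0.5405 -0.0108 -0.0062] mouth in tool mm [-1.0303  0.4937 65.4452]
```

```bash
python3 -m jog '[0,0,0,0,0,0.004,1, 0,0,0,0,0,0.004,1, 0,0,0,0,0,0.003,1, 0,0,0,0,0,0,1]'; python3 f.py; python3 -m jog '[0,0,0,0,0,0.002,1, 0,0,0,0,0,0.002,1, 0,0,0,0,0,0,1]'; python3 f.py
```

```text
t: 32.92
ee_pos: [0.5256, -0.3179, 0.1336]
eef_rot: [0.963, 0.067, -0.019, -0.26]
ft_force: [-0.4, -0.0, -0.0]
opening: 0.0142
33.02 F tool [-0.0334  0.4851 -0.103 ] M tool [-0.5612 -0.0225  0.0034] mouth in tool mm [-0.9854  0.5148 54.3663]
t: 33.27
ee_pos: [0.5255, -0.3164, 0.1307]
eef_rot: [0.963, 0.067, -0.019, -0.259]
ft_force: [-0.1, 0.6, -0.5]
opening: 0.0145
33.37 F tool [0.4423 0.2674 0.271 ] M tool [-0.6174  0.0289  0.0116] mouth in tool mm [-1.0306  0.4699 50.5199]
```

```bash
python3 -m jog '[0,0,0,0,0,0.0015,1, 0,0,0,0,0,0.0015,1, 0,0,0,0,0,0,1]'; python3 f.py; python3 -m jog '[0,0,0,0,0,0.001,1, 0,0,0,0,0,0.001,1, 0,0,0,0,0,0,1]'; python3 f.py
```

```text
t: 33.62
ee_pos: [0.5253, -0.3149, 0.1281]
eef_rot: [0.963, 0.066, -0.019, -0.259]
ft_force: [-0.0, 0.3, 0.0]
opening: 0.0143
33.72 F tool [-1.3119  0.0714  0.3812] M tool [-0.5795  0.0092 -0.0086] mouth in tool mm [-1.0641  0.5    47.5205]
t: 33.97
ee_pos: [0.5253, -0.3146, 0.1274]
eef_rot: [0.963, 0.066, -0.018, -0.259]
ft_force: [-0.6, -1.3, 4.5]
opening: 0.0141
34.07 F tool [-2.4598  0.2349 -6.0019] M tool [-0.2266 -0.2504 -0.0067] mouth in tool mm [-1.1815  0.3304 46.4864]
```

The guard is on the mouth, with 6 N axial force at 46.5 mm. Releasing and withdrawing along the axis.

```bash
python3 -m jog '[0,0,0,0,0,-0.0007,1, 0,0,0,0,0,0,0.6, 0,0,0,0,0,0,0.3, 0,0,0,0,0,0,-0.1, 0,0,0,0,0,0,-0.5, 0,0,0,0,0,0,-1, 0,0,0,0,0,0,-1, 0,0,0,0,0,0,-1, 0,0,0,0,0,0,-1]'
python3 -m jog '[0,0,0,0,0,-0.01,-1, 0,0,0,0,0,-0.02,-1, 0,0,0,0,0,-0.03,-1, 0,0,0,0,0,-0.03,-1, 0,0,0,0,0,-0.03,-1, 0,0,0,0,0,-0.02,-1, 0,0,0,0,0,0,-1]'
python3 - <<'E'
from look import *
D={}
for c in ['scene','top','wrist']:
    D[c]=shot(c,c+'11')
    for n in ['stylus','hood_edge','knuckle_tab','spool','flux_jar','driver']: print(c,n,[(np.round(x['point'],4).tolist(),round(x['conf'],2)) for x in spotter.mark_of(c,n)[:1]])
    r=spotter.cut_out(c,'stylus')
    if r: ys,xs=np.nonzero(r[0]['region']); print(c,'x',xs.min(),xs.max(),'y',ys.min(),ys.max(),len(xs))
s=telemetry.sense(); print(s['t'],s['ft_force'],s['opening'])
E
```

```text
t: 34.82
ee_pos: [0.5253, -0.3145, 0.1272]
eef_rot: [0.963, 0.066, -0.019, -0.259]
ft_force: [0.8, 0.7, 0.1]
opening: 0.0854
t: 35.4
ee_pos: [0.5356, -0.3874, 0.2529]
eef_rot: [0.964, 0.066, -0.016, -0.257]
ft_force: [-0.1, -0.7, 0.4]
opening: 0.0856
scene stylus [([0.518, -0.2993, 0.0877], 0.89)]
scene hood_edge [([0.535, -0.1187, 0.0864], 0.67)]
scene knuckle_tab []
scene spool [([0.4019, 0.3784, 0.0026], 0.78)]
scene flux_jar [([0.6028, 0.3684, 0.0011], 0.72)]
scene driver [([0.7377, -0.2826, -0.0025], 0.78)]
scene x 174 219 y 379 408 606
top stylus [([0.5199, -0.2984, 0.0876], 0.57)]
top hood_edge [([0.5404, -0.1215, 0.095], 0.79)]
top knuckle_tab [([0.5418, -0.1228, 0.0967], 0.73)]
top spool [([0.4039, 0.3773, -0.003], 0.88)]
top flux_jar [([0.5985, 0.3703, 0.0009], 0.68)]
top driver []
top x 465 518 y 251 272 516
wrist stylus [([0.5199, -0.2987, 0.0866], 0.57)]
wrist hood_edge [([0.5346, -0.1247, 0.0937], 0.85)]
wrist knuckle_tab []
wrist spool [([0.4002, 0.3779, -0.0011], 0.87)]
wrist flux_jar [([0.5968, 0.3685, 0.0019], 0.78)]
wrist driver []
wrist x 307 368 y 205 260 1716
36.6 [ 0.3747 -0.1152  0.1957] 0.0858153840516108
```

```bash
python3 -c "
from station import manip; print(manip.sign_off())"
```

```text
the job is handed in; nothing more can be done
None
```

The job is done and handed in at about 36.6 s of the 70 s allowed.

- **Rocker:** The off rocker was the one at the +x end of the row. I pressed it with the stylus only. The force rose to about 4.5 N and fell to zero as it snapped over. The close-up afterwards showed it lying like the two neighbours in view. One detector call after the press still labelled it "off", which I took as a mislabel against the picture.
- **Stay:** I pushed the knuckle tab in about 42 mm with the stylus, at up to roughly 5 N. It stayed folded when I backed off. The hood came down a few degrees as the stay folded.
- **Hood:** I followed it down with the stylus tip at about 0.3 rad/s until it stopped hard at about 13 N. The free edge then measured 86–100 mm high across the cameras, averaging about 93 mm, against the 95 mm expected when shut. The tip height at contact agrees to about 1 mm.
- **Stylus:** It went back in its socket until the guard sat on the mouth, felt as 6 N along the axis. After release, its outline in the scene and top cameras matched the start to within a few pixels, including the way it leans in the loose hole.
- **Bystanders:** The reel and jar were found in all three cameras, and the screwdriver in the scene camera only. All were within detector noise of where they started.

I had used up the 12 viewable pictures before the hood was shut. The shut hood and the returned stylus were therefore checked by measurements only. The rockers could not be seen once the hood was down, so their last check was the close-up just after pressing.

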